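# Hang the L-plate level and lock the rig to the click

### The arm

A 7-joint arm with a two-finger parallel gripper is mounted at the origin on the work surface. World frame = base frame: x ahead of the robot, y to its left, z up, the work surface at z = 0. Lengths are in m, angles in rad, forces in N, time in s.
With the tool pointing down it reaches from about 0.4 to 0.85 m from the base axis. Payload 10.4 kg.
Tool frame: the origin (TCP) lies at the very end of the fingers, on their centre line; the grasp point (between the pads) lies 19 mm behind it (manip.grip_point_offset is the z of the grasp point in the tool frame, in m); z points along the fingers, y is the direction in which the jaws open and shut (so a half turn about z gives the same grasp; the last joint's range is limited). The gripper opens to 85 mm and grips with 20 to 120 N. Pads are 22 mm wide; open, the fingers measure 114 mm over their backs; the gripper's body (76 mm by 85 mm) begins 54 mm behind the grasp point. The pads swing forward as they close: fully open they stand 13 mm farther back than shut.
Start: joints at [-1.34, 0.332, -0.065, 1.46, 0.022, 1.35, -0.088], TCP at [0.157, 0.605, 0.231] pointing down, gripper open.
Joint ranges: [-2.6, 2.6], [-0.5, 2.12], [-1.47, 1.34], [0.16, 2.42], [-1.27, 4.41], [0.06, 2.06], [-2.6, 2.6]. Speed limits (rad/s): [2.22, 2.22, 2.79, 2.79, 3.14, 3.14, 3.14].

### API

Orientations are given as a unit quaternion [x, y, z, w].
In Python, from workcell import manip, camera, get_calibration, hand_in gives the robot as it stands.
- The arm moves only by the shell command python3 -m pendant 'ROWS' [FORCE]. ROWS is JSON, a list of rows, each a list of 5 numbers: the shift along the tool's x, y, z in units of 40 mm (1.0 is 40 mm), then the turn about the tool's z in units of 6 degrees (1.0 is 6 degrees), then the closure, from 0 (fully open) to 1 (shut). A call has 1 to 5 rows; each row is the pose to reach, as a shift and turn from the pose commanded when the call began, along the tool's axes at that moment; what a row does not reach only later rows make up. A row lasts 1/8 s, in which the tool goes at most 62.5 mm and 10.7 degrees, less where a joint would pass 70% of its speed; a pose out of reach is approached as far as the arm can. A call with a gripper value outside its range is refused whole. The fingers move at their own pace and stop on an object; FORCE is the grip in N (left out, the last holds). Time passes only in rows, so rows that repeat a pose let the fingers close. It gives the time, the measured TCP pose, the force and the opening at its end, in the units of the state.
- manip.get_obs(): the state, without advancing time (a new reading comes with each control period).
- camera(name): name is "scene" or "top" or "wrist"; returns (picture, depth): 420x560x3 uint8, red, green, blue; 420x560 float32, m along the optical axis (not along the pixel's ray), 0 where there is no reading.
- get_calibration(name): a dict with "vfov" (degrees; the focal length in pixels is half the picture's height over the tangent of half this angle, whatever the lens; pixels are square), "cx", "cy" (the principal point, pixels), "position" and "rotation" of the camera in the world. Camera axes: x right, y down, z forward; pixel columns grow to the right and rows downward; lengths in m; the calibration is good to about 2 mm. A picture is of the moment at which its call begins: read the wrist's pose just before it. get_calibration takes no time and is no camera call; for the wrist camera it gives the pose at the moment of the call.
- hand_in(): hands the job in, once; it reports no verdict.
The state is a dict: "clock": time; "joint_pos": joint angles; "joint_velocities": joint speeds; "tau": joint torques, N m; "position": TCP position; "ee_rot": TCP orientation; "ft_force": force on the tool from outside, world axes, zero at the start; "torque": the same for the moment, N m; "grip_width": opening from 0.0 (shut) to 1.0 (fully open).
Only numpy, scipy, OpenCV 4.12 (cv2) and the standard library are available. Lean on these libraries where they do the work, as an engineer would, in place of code of your own. Each camera call takes 0.05 s, during which the arm holds its last target.

### The job

On the test rig, hang the L-plate from the rack on the rig's pin, by the one of its holes that lets it hang level. Then tighten the rig's locking nut by turning the torque wrench that is already on it clockwise (seen from above) up to its first click, when the handle breaks over at the elbow, and no further, and let go. Leave everything else on the bench where it is.

Things in the scene. Friction and masses are not known exactly. Their poses are not given: they have to be found in the camera images.
- plate_mid (a point): L-plate on edge in a slot of the low black rack (slot holds its lowest 28 mm): aluminium 8 mm thick, even, 0.4 kg. Foot 160 mm long (x -80 to +80 mm), 60 mm high; on it a web from x -80 to +30 mm up to the top edge, 150 mm above the lower edge. Point: mid-foot in x, mid-thickness, 75 mm above the lower edge. x along the foot to its toe, y through the thickness, z up.
- plate_h1 (a point): Centre of hole 1 of the four equal round through-holes (18 mm) in the L-plate's web, in a row 42 mm below the top edge and 108 mm above the lower edge, -62.5 mm along x from plate_mid; at mid-thickness. Axes as plate_mid.
- plate_h2 (a point): Centre of hole 2 of the four equal round through-holes (18 mm) in the L-plate's web, in a row 42 mm below the top edge and 108 mm above the lower edge, -37.5 mm along x from plate_mid; at mid-thickness. Axes as plate_mid.
- plate_h3 (a point): Centre of hole 3 of the four equal round through-holes (18 mm) in the L-plate's web, in a row 42 mm below the top edge and 108 mm above the lower edge, -12.5 mm along x from plate_mid; at mid-thickness. Axes as plate_mid.
- plate_h4 (a point): Centre of hole 4 of the four equal round through-holes (18 mm) in the L-plate's web, in a row 42 mm below the top edge and 108 mm above the lower edge, 12.5 mm along x from plate_mid; at mid-thickness. Axes as plate_mid.
- pin_root (a point): Root of the rig's hanging pin, on its centreline at the post's face, 240 mm above the table. The level steel pin, 10 mm in diameter, stands out 68 mm along this point's -x (towards the robot) from a 30 x 30 mm profile post; z is up. The post's top is 6 mm above the pin's centreline, nothing stands over it.
- nut_axis (a point): Centre of the rig's locking nut on its upright axis, at the height of the wrench's centreline, 85 mm above the table. It stands on a round boss 52 mm across, about 0.2 m beside the post. Its x, y axes mean nothing.
- handle_grip (a point): Handle of the preset break-over torque wrench that sits on the nut: level round bar, grip 24 mm thick, 95 mm long, centreline 85 mm above the table. The point is 145 mm from the nut's axis while straight; the handle runs 45 mm beyond it. Its -x points outward along the handle, z up. Grasp it from above or push its side.
- thread (a joint): Turn of the nut with the wrench's head (rad): grows as the nut is tightened, clockwise seen from above; it starts slack, between 0 and 0.35, and turns easily until it is tight at about 1.0.
- click (a joint): Bend at the wrench's elbow, 35 mm from the nut's axis (rad, same sense); 0 = straight. A spring ball holds it straight up to the set torque (about 11 N at the grip, nut tight). Then it gives way with a click: past about 0.1 it springs on by itself to the next notch at 0.2 and stays there, visibly bent. Pulled on, it would click again at 0.3; past 0.26 is too far.
- spare_mid (a point): Spare plate, not wanted: plain rectangle without holes, 130 x 120 x 8 mm, aluminium, standing in the other slot of the rack (slots 70 mm apart; which slot is which varies). Point at its centre. Bystander.
- glue_mid (a point): Bystander: white bottle, 36 mm across, 105 mm tall, point at its mid-height.
- tube_mid (a point): Bystander: white tube standing on its cap, 38 mm across, 105 mm tall, point at its mid-height.
- dish_mid (a point): Bystander: shallow bowl, 84 mm across, 30 mm high, standing on the table under or beside the wrench's sweep; point at its mid-height.
- spanner_grip (a point): Bystander: flat open-ended spanner, 150 mm long, lying on the table; point on its shank.
- socket_mid (a point): Bystander: steel socket, 26 mm across, 28 mm high, point at its mid-height.
- gauge_base (a point): Foot (table level, on the axis) of a fixed dial-gauge stand between rack and rig, an obstacle: round foot 52 mm across, 30 mm high, thin upright rod to 185 mm, a dial 44 mm across at 140 mm height.
- offcut_mid (a point): Bystander: aluminium block 40 x 40 x 60 mm high, point at its centre.

How it is judged:
By the outcome, as a careful person would: the job done as asked, in the order asked, and still so for the second after the job is handed in, with the robot touching nothing.
It also fails if it takes over 64 s, if anything falls off the work surface, if the arm or the gripper's body presses on something with over 40 N, if the wrist force passes 120 N, or if a joint passes its speed limit or range.

## Working session

There is one attempt and no reset: what is moved stays moved. The work goes in short steps, Python scripts to look and compute and a shell command to move; the robot and the scene stay as the last step left them, time stands still between calls to the robot, and variables do not carry over. Pictures are saved under pics/ and viewed, and the job is handed in when it is done.

```bash
ls; mkdir -p pics; python3 - <<'E'
from workcell import manip,camera,get_calibration
import cv2,numpy as np
o=manip.get_obs();print(o['clock'],o['position'],o['ee_rot'],o['grip_width'],manip.grip_point_offset)
for n in("scene","top","wrist"):
    c=get_calibration(n);print(n,c)
    p,d=camera(n);cv2.imwrite(f'pics/{n}0.png',p[:,:,::-1]);np.savez(f'pics/{n}0.npz',p=p,d=d,**{k:np.array(v) for k,v in c.items()})
E
```

```text
pics
0.0 [0.15681356 0.60459819 0.23050206] [ 1.26533301e-01  9.91962086e-01 -7.33600013e-04 -7.16336883e-05] 0.9981685804400714 -0.0187
scene {'vfov': 43.23065285133397, 'cx': 287.5736076842165, 'cy': 217.83106095994648, 'position': array([ 1.42712419, -0.22668839,  0.95117591]), 'rotation': array([ 0.72430064,  0.55569343, -0.24903507, -0.32338048])}
top {'vfov': 43.81547123852639, 'cx': 279.72967646257695, 'cy': 223.13074856537523, 'position': array([0.34064443, 0.00700465, 1.65614046]), 'rotation': array([ 0.7056061 , -0.7036002 ,  0.06285432, -0.05582224])}
wrist {'vfov': 64.76208126540382, 'cx': 281.01691162072325, 'cy': 205.5758857538852, 'position': array([0.08414144, 0.62345984, 0.37407533]), 'rotation': array([0.78196666, 0.60482883, 0.09172818, 0.11956654])}
```

View pics/scene0.png

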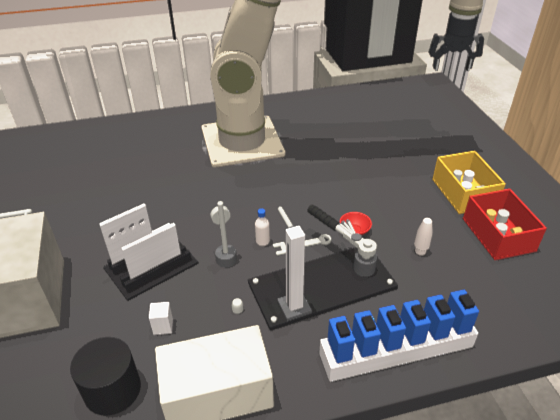

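View pics/top0.png

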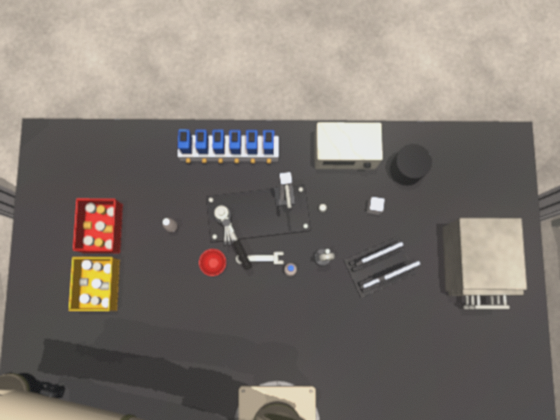

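View pics/wrist0.png

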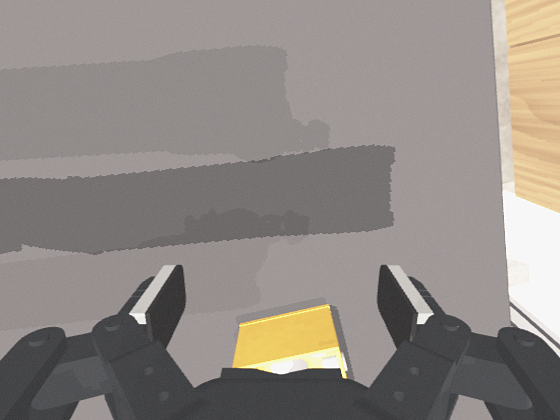

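The scene view shows the rack at (150,255) with the L-plate behind (holes visible) and the spare in front. The post is at (295,270), the wrench at (340,225) with its nut at (366,250), and the bowl at (355,225). I'll enlarge these.

```bash
cat > h.py <<'E'
import numpy as np,cv2
from scipy.spatial.transform import Rotation as R
def load(f):
    z=np.load(f);return z
def ray(z,u,v):
    f=210/np.tan(np.radians(float(z['vfov']))/2)
    r=R.from_quat(z['rotation']).as_matrix()
    d=np.array([(u-z['cx'])/f,(v-z['cy'])/f,1.]);return z['position'],r@d
def px(z,u,v,depth=None):
    p,d=ray(z,u,v)
    if depth is None: depth=z['d'][int(round(v)),int(round(u))]
    return p+d*depth
def atz(z,u,v,h):
    p,d=ray(z,u,v);return p+d*(h-p[2])/d[2]
def proj(z,P):
    f=210/np.tan(np.radians(float(z['vfov']))/2)
    c=R.from_quat(z['rotation']).inv().apply(np.array(P)-z['position'])
    return np.array([z['cx']+f*c[0]/c[2],z['cy']+f*c[1]/c[2]])
def crop(f,o,x0,y0,x1,y1,s):
    z=load(f);im=z['p'][y0:y1,x0:x1,::-1]
    cv2.imwrite(o,cv2.resize(im,None,fx=s,fy=s,interpolation=cv2.INTER_CUBIC))
def cloud(z):
    v,u=np.mgrid[0:420,0:560];f=210/np.tan(np.radians(float(z['vfov']))/2)
    c=np.stack([(u-z['cx'])/f,(v-z['cy'])/f,np.ones_like(u,float)],-1)*z['d'][...,None]
    return c@R.from_quat(z['rotation']).as_matrix().T+z['position']
def snap(n,o):
    from workcell import camera,get_calibration
    c=get_calibration(n);p,d=camera(n);cv2.imwrite(f'pics/{o}.png',p[:,:,::-1])
    np.savez(f'pics/{o}.npz',p=p,d=d,**{k:np.array(v) for k,v in c.items()});return load(f'pics/{o}.npz')
E
python3 - <<'E'
from h import *
crop('pics/scene0.npz','pics/s_rack.png',95,190,205,300,6)
crop('pics/scene0.npz','pics/s_rig.png',240,190,410,330,4)
crop('pics/top0.npz','pics/t_all.png',140,160,430,300,2.7)
z=load('pics/scene0.npz');C=cloud(z)
E
```

```text
(no output)
```

View pics/s_rack.png

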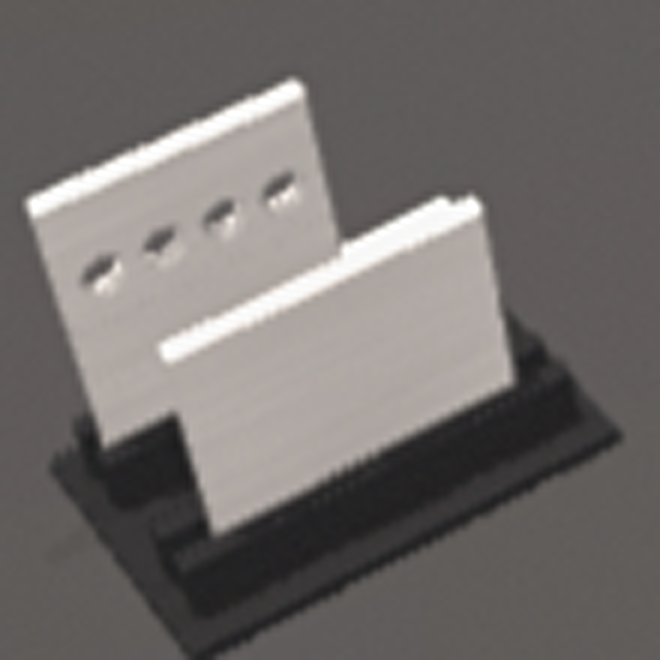

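View pics/s_rig.png

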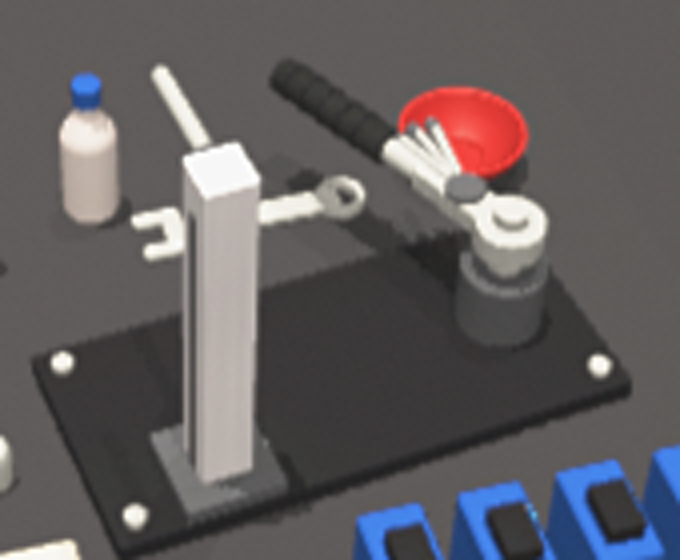

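View pics/t_all.png

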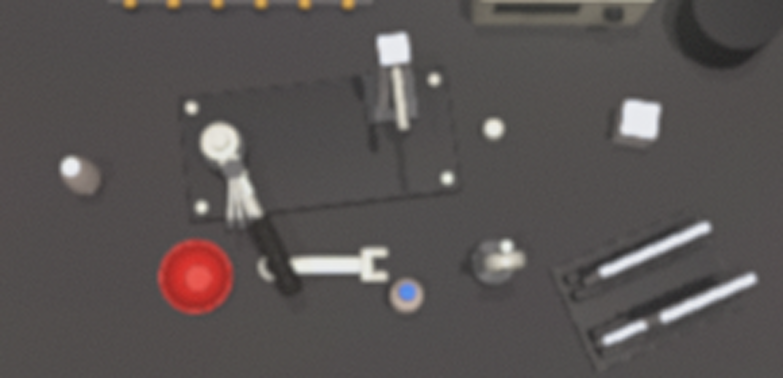

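```bash
python3 - <<'E'
from h import *
z=load('pics/top0.npz');s=2.7
def t(n,u,v,h):
    p=atz(z,140+u/s,160+v/s,h);q=px(z,140+u/s,160+v/s);print(n,p.round(4),'depth',q.round(4))
t('toe',603,341,.065);t('webtoe',662,318,.155);t('heel',756,275,.155)
t('spareA',602,272,.125);t('spareB',710,226,.125)
t('gauge',505,262,.17);t('pin tip',404,128,.24);t('pin root',397,68,.24);t('post',394,48,.246)
t('nut',220,142,.1);t('hend',290,290,.085);t('hmid',270,250,.085);t('bottle',406,292,.1);t('dish',196,276,.02)
z=load('pics/scene0.npz')
def s_(n,u,v,x0,y0,k):print(n,px(z,x0+u/k,y0+v/k).round(4))
for n,u,v in(('webheel top',32,207),('webtoe top',300,85),('h1',103,272),('h2',162,245),('h3',222,217),('h4',282,190)):
    s_(n,u,v,95,190,6)
# top depth clouds
z=load('pics/top0.npz');C=cloud(z)
m=(C[...,2]>.10)&(C[...,2]<.2)&(C[...,1]<-.15)&(C[...,1]>-.45)&(C[...,0]>.2)&(C[...,0]<.6)
P=C[m];
for p in P[::max(1,len(P)//40)]:print(p.round(3))
m=(C[...,2]>.2)&(C[...,2]<.3)&(C[...,0]>.3);P=C[m];print('hi')
for p in P[::max(1,len(P)//30)]:print(p.round(3))
E
```

```text
toe [ 0.4172 -0.2626  0.065 ] depth [ 0.4173 -0.2629  0.0633]
webtoe [ 0.4373 -0.3108  0.155 ] depth [ 0.4371 -0.3101  0.1583]
heel [ 0.4834 -0.413   0.155 ] depth [ 0.4981 -0.4563  0.0005]
spareA [ 0.489  -0.2532  0.125 ] depth [ 0.4881 -0.2516  0.1346]
spareB [ 0.54   -0.3731  0.125 ] depth [ 0.5557 -0.4031  0.0042]
gauge [ 0.495 -0.143  0.17 ] depth [ 0.4954 -0.1434  0.1656]
pin tip [ 0.6251 -0.0342  0.24  ] depth [ 0.6249 -0.0341  0.2411]
pin root [ 0.6882 -0.027   0.24  ] depth [ 0.6877 -0.027   0.2419]
post [ 0.7078 -0.0238  0.246 ] depth [ 0.7072 -0.0238  0.2484]
nut [0.6364 0.1683 0.1   ] depth [0.6343 0.1671 0.1111]
hend [0.4718 0.0885 0.085 ] depth [0.4709 0.088  0.0955]
hmid [0.5165 0.1114 0.085 ] depth [0.5152 0.1107 0.0965]
bottle [ 0.4687 -0.0402  0.1   ] depth [ 0.4681 -0.04    0.1068]
dish [0.4932 0.2011 0.02  ] depth [0.4949 0.2033 0.0016]
webheel top [ 0.4796 -0.4057  0.1541]
webtoe top [ 0.2402 -0.3205 -0.0016]
h1 [ 0.3446 -0.4113 -0.0024]
h2 [ 0.4581 -0.3679  0.1061]
h3 [ 0.3239 -0.3595 -0.0008]
h4 [ 0.4396 -0.3208  0.1076]
[ 0.542 -0.364  0.128]
[ 0.536 -0.35   0
[... 987 characters left out ...]
32  0.249]
[ 0.716 -0.021  0.246]
[ 0.713 -0.01   0.247]
[ 0.713 -0.03   0.248]
[ 0.709 -0.018  0.251]
[ 0.706 -0.007  0.251]
[ 0.706 -0.027  0.249]
[ 0.704 -0.016  0.246]
[ 0.702 -0.035  0.256]
[ 0.702 -0.024  0.243]
[ 0.698 -0.013  0.247]
[ 0.697 -0.032  0.253]
[ 0.695 -0.021  0.248]
[ 0.698 -0.008  0.225]
[ 0.693 -0.027  0.246]
[ 0.691 -0.016  0.241]
[ 0.693 -0.035  0.236]
[ 0.685 -0.024  0.253]
[ 0.686 -0.016  0.24 ]
[ 0.693 -0.036  0.21 ]
[ 0.681 -0.027  0.249]
[ 0.677 -0.021  0.243]
[ 0.673 -0.03   0.246]
[ 0.668 -0.03   0.243]
[ 0.659 -0.024  0.245]
[ 0.656 -0.032  0.245]
[ 0.65  -0.029  0.249]
[ 0.645 -0.03   0.244]
[ 0.64  -0.032  0.243]
[ 0.633 -0.032  0.25 ]
[ 0.627 -0.029  0.251]
```

```bash
cat > go.py <<'E'
# usage: go.py x y z yaw(tool x, deg): units from current measured pose
import sys
from h import *
from workcell import manip
o=manip.get_obs();r=R.from_quat(o['ee_rot']).as_matrix();x=r[:,0]
yaw=np.degrees(np.arctan2(x[1],x[0]))
print('t',round(o['clock'],2),'pos',o['position'].round(4),'yaw',yaw.round(2),'zax',r[:,2].round(4),'F',np.round(o['ft_force'],1),'grip',round(o['grip_width'],3))
if len(sys.argv)>1:
    t=np.array([float(a) for a in sys.argv[1:4]]);ty=float(sys.argv[4])
    d=r.T@(t-o['position'])/.04;print('units',d.round(3),'turn',round(-((ty-yaw+180)%360-180)/6,3))
E
python3 go.py .40 .15 .33 114; python3 - <<'E'
from h import *
z=load('pics/wrist0.npz');print(R.from_quat(z['rotation']).as_matrix().round(3))
E
```

```text
t 0.15 pos [0.1568 0.6047 0.2307] yaw 165.46 zax [-2.e-04 -1.e-03 -1.e+00] F [0.  0.  0.5] grip 1.001
units [-8.739 -9.481 -2.472] turn 8.577
[[ 0.252  0.924  0.288]
 [ 0.968 -0.24  -0.076]
 [-0.001  0.298 -0.955]]
```

```bash
python3 -m pendant '[[-8.74,-9.48,-2.47,8.58,0],[-8.74,-9.48,-2.47,8.58,0],[-8.74,-9.48,-2.47,8.58,0],[-8.74,-9.48,-2.47,8.58,0],[-8.74,-9.48,-2.47,8.58,0]]'; python3 go.py .455 -.35 .31 114
```

```text
clock: 0.78
position: [0.3023, 0.3323, 0.2904]
ee_rot: [0.547, 0.837, 0.0, -0.0]
ft_force: [1.8, 0.9, 0.9]
grip_width: 0.999
t 0.78 pos [0.3023 0.3323 0.2904] yaw 113.66 zax [-1.e-04  4.e-04 -1.e+00] F [1.8 0.9 0.9] grip 0.999
units [-17.157  -3.348  -0.497] turn -0.057
```

```bash
python3 -m pendant '[[-17.2,-3.4,-0.5,0,0],[-17.2,-3.4,-0.5,0,0],[-17.2,-3.4,-0.5,0,0],[-17.2,-3.4,-0.5,0,0],[-17.2,-3.4,-0.5,0,0]]'; python3 go.py .455 -.35 .30 114
```

```text
clock: 1.4
position: [0.3708, 0.0276, 0.299]
ee_rot: [0.545, 0.839, 0.0, -0.0]
ft_force: [-0.1, -0.4, -0.0]
grip_width: 1.0
t 1.4 pos [0.3708 0.0276 0.299 ] yaw 113.98 zax [ 3.e-04  8.e-04 -1.e+00] F [-0.1 -0.4 -0. ] grip 1.0
units [-9.48  -1.913 -0.033] turn -0.003
```

```bash
python3 -m pendant '[[-9.5,-1.9,0,0,0],[-9.5,-1.9,0,0,0],[-9.5,-1.9,0,0,0],[-9.5,-1.9,0,0,0],[-9.5,-1.9,0,0,0]]'; python3 -m pendant '[[-2.2,-0.4,0,0,0],[-2.2,-0.4,0,0,0],[-2.2,-0.4,0,0,0]]';python3 go.py .455 -.35 .30 114
```

```text
clock: 2.02
position: [0.4324, -0.2512, 0.2967]
ee_rot: [0.546, 0.838, 0.004, -0.008]
ft_force: [-0.3, 1.6, -1.5]
grip_width: 0.997
clock: 2.4
position: [0.4528, -0.3382, 0.2931]
ee_rot: [0.547, 0.837, 0.0, -0.01]
ft_force: [0.5, -0.2, -0.1]
grip_width: 1.005
t 2.4 pos [ 0.4528 -0.3382  0.2931] yaw 113.66 zax [-0.0163  0.0113 -0.9998] F [ 0.5 -0.2 -0.1] grip 1.005
units [-0.288 -0.07  -0.176] turn -0.057
```

```bash
python3 - <<'E'
from h import *
snap('wrist','w1')
E
python3 go.py .455 -.35 .30 114; python3 -c "
from workcell import manip;print(manip.get_obs()['joint_pos'])"
```

```text
t 2.45 pos [ 0.4526 -0.3384  0.293 ] yaw 113.66 zax [-0.0161  0.0116 -0.9998] F [-0.9  0.8 -0.8] grip 0.997
units [-0.286 -0.064 -0.18 ] turn -0.057
[-0.38752522  0.35310842  1.22005813  1.55451257 -0.32824581  1.48640339
  1.25981596]
```

View pics/w1.png

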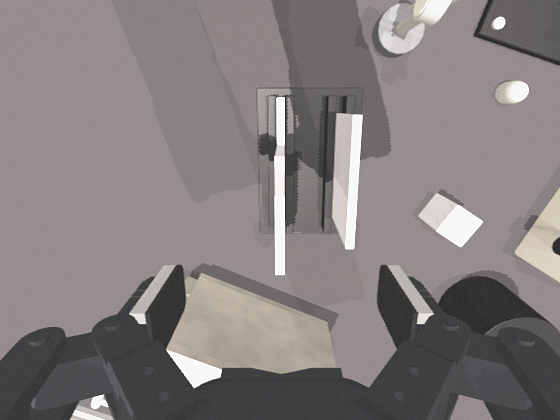

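```bash
python3 - <<'E'
from h import *
crop('pics/w1.npz','pics/w1c.png',240,80,380,290,3)
E
```

```text
(no output)
```

View pics/w1c.png

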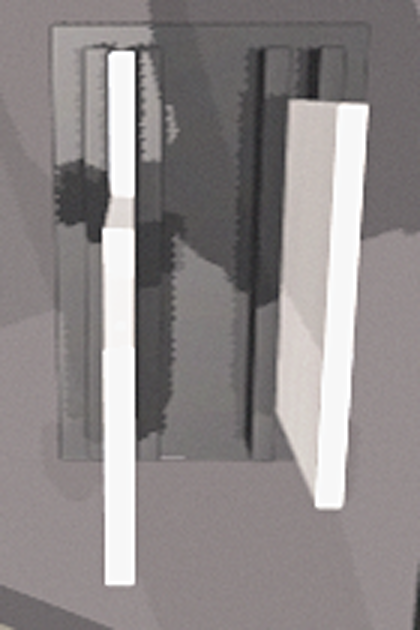

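```bash
python3 - <<'E'
from h import *
z=load('pics/w1.npz')
def g(u,v):return 240+u/3,80+v/3
for u,v in((118.5,300),(120,400),(120,500),(120,560)):print(px(z,*[int(a) for a in g(u,v)]).round(4))
for h in(.155,.158,.161):
    a=atz(z,*g(118.5,228),h);b=atz(z,*g(120,584),h);t=(a-b)[:2];L=np.linalg.norm(t);t/=L
    print(h,a.round(4),b.round(4),'L',L.round(4),'yaw',np.degrees(np.arctan2(t[1],t[0])).round(2),'h3',(b[:2]+t*.0675).round(4))
E
python3 go.py .455 -.35 .2 114
```

```text
[ 0.4449 -0.3265  0.1594]
[ 0.4577 -0.3535  0.1588]
[ 0.4703 -0.3824  0.1589]
[ 0.4783 -0.4009  0.1586]
0.155 [ 0.4373 -0.308   0.155 ] [ 0.4826 -0.4108  0.155 ] L 0.1124 yaw 113.8 h3 [ 0.4554 -0.3491]
0.158 [ 0.4372 -0.3076  0.158 ] [ 0.482  -0.4093  0.158 ] L 0.1112 yaw 113.8 h3 [ 0.4548 -0.3476]
0.161 [ 0.4371 -0.3072  0.161 ] [ 0.4814 -0.4079  0.161 ] L 0.11 yaw 113.8 h3 [ 0.4542 -0.3461]
t 2.45 pos [ 0.4526 -0.3384  0.293 ] yaw 113.66 zax [-0.0161  0.0116 -0.9998] F [-0.9  0.8 -0.8] grip 0.997
units [-0.329 -0.039  2.32 ] turn -0.057
```

```bash
python3 -m pendant '[[-0.24,-0.04,2.3,0,0.45],[-0.24,-0.04,2.3,0,0.45],[-0.24,-0.04,2.3,0,0.45],[-0.24,-0.04,2.3,0,0.45]]';python3 go.py .4545 -.347 .131 114;python3 -c "
from workcell import manip;print(manip.get_obs()['joint_pos'])
from h import *
snap('wrist','w2')"
```

```text
clock: 2.95
position: [0.4553, -0.3437, 0.2037]
ee_rot: [0.545, 0.838, 0.002, -0.008]
ft_force: [0.6, 0.3, 1.0]
grip_width: 0.553
t 2.95 pos [ 0.4553 -0.3437  0.2037] yaw 113.89 zax [-0.0115  0.0127 -0.9999] F [0.6 0.3 1. ] grip 0.553
units [-0.097 -0.043  1.816] turn -0.019
[-0.32702504  0.42620782  1.15511286  1.67735665 -0.40158486  1.32198241
  1.3205613 ]
```

View pics/w2.png

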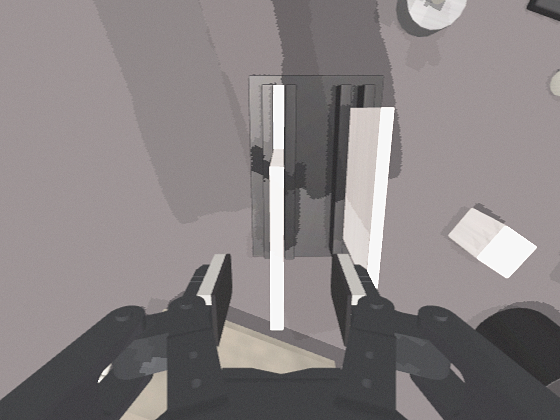

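```bash
python3 - <<'E'
from h import *
z=load('pics/w2.npz')
a=atz(z,276.7,165.5,.159);b=atz(z,277,328.5,.159);t=(a-b)[:2];L=np.linalg.norm(t);t/=L
print(a,b,L,np.degrees(np.arctan2(t[1],t[0])),b[:2]+t*.0675)
E
python3 -m pendant '[[-0.1,-0.05,1.0,0,0.45],[-0.1,-0.05,1.8,0,0.45],[-0.1,-0.05,1.8,0,0.45],[-0.1,-0.05,1.8,0,0.45]]';python3 go.py .4545 -.347 .131 114;python3 -c "
from h import *
snap('wrist','w3')"
```

```text
[ 0.43672638 -0.30678264  0.159     ] [ 0.48096263 -0.4072941   0.159     ] 0.10981529421093282 113.75484686377428 [ 0.453772   -0.34551288]
clock: 3.5
position: [0.4545, -0.3478, 0.1321]
ee_rot: [0.546, 0.838, 0.002, -0.008]
ft_force: [-0.6, -0.5, -0.2]
grip_width: 0.549
t 3.5 pos [ 0.4545 -0.3478  0.1321] yaw 113.87 zax [-0.011   0.0122 -0.9999] F [-0.6 -0.5 -0.2] grip 0.549
units [0.017 0.009 0.028] turn -0.022
```

View pics/w3.png

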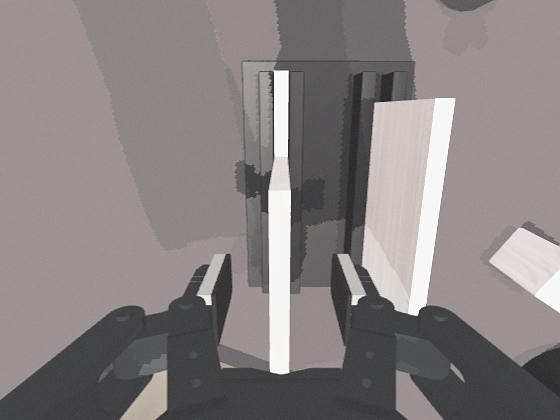

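```bash
python3 - <<'E'
from h import *
z=load('pics/w3.npz')
for h in(.157,.159,.161):
  a=atz(z,280,189.5,h);b=atz(z,280,373,h);t=(a-b)[:2];L=np.linalg.norm(t);t/=L
  print(a,b,L,np.degrees(np.arctan2(t[1],t[0])),b[:2]+t*.0675)
E
python3 -m pendant '[[0,0,0,0,1],[0,0,0,0,1],[0,0,0,0,1],[0,0,0,0,1],[0,0,0,0,1]]' 60;python3 go.py .4545 -.347 .131 114
```

```text
[ 0.43703257 -0.30742972  0.157     ] [ 0.47075872 -0.38390971  0.157     ] 0.08358613288346806 113.79652327974216 [ 0.44352316 -0.32214828]
[ 0.43685113 -0.30697876  0.159     ] [ 0.47001408 -0.38218159  0.159     ] 0.08219030845158642 113.79652327974215 [ 0.44277852 -0.32042016]
[ 0.43666968 -0.30652781  0.161     ] [ 0.46926943 -0.38045348  0.161     ] 0.08079448401970482 113.79652327974216 [ 0.44203387 -0.31869205]
clock: 4.18
position: [0.4541, -0.3474, 0.1308]
ee_rot: [0.546, 0.838, 0.002, -0.009]
ft_force: [-0.2, 1.3, 6.3]
grip_width: 0.086
t 4.17 pos [ 0.4541 -0.3474  0.1308] yaw 113.86 zax [-0.012   0.0131 -0.9998] F [-0.2  1.3  6.3] grip 0.086
units [ 0.004  0.014 -0.005] turn -0.023
```

```bash
python3 -m pendant '[[0,0,-0.4,0,1],[0,0,-1.2,0,1],[0,0,-2.5,0,1],[0,0,-4,0,1],[0,0,-5,0,1]]' 60;python3 -m pendant '[[0,0,0,0,1],[0,0,0,0,1]]' ;python3 go.py .54 -.1 .33 96;python3 -c "
from workcell import manip;print(manip.get_obs()['joint_pos'])
from h import *
snap('wrist','w4');snap('scene','s4')"
```

```text
clock: 4.8
position: [0.4558, -0.3502, 0.3332]
ee_rot: [0.546, 0.838, 0.002, -0.008]
ft_force: [0.4, -0.2, -4.9]
grip_width: 0.08
clock: 5.05
position: [0.4558, -0.3494, 0.3291]
ee_rot: [0.546, 0.838, 0.002, -0.01]
ft_force: [0.4, 0.2, -5.4]
grip_width: 0.083
t 5.05 pos [ 0.4558 -0.3494  0.3291] yaw 113.84 zax [-0.0142  0.0144 -0.9998] F [ 0.4  0.2 -5.4] grip 0.083
units [4.852 4.447 0.038] turn 2.974
[-0.3344857   0.36501634  1.20929106  1.4644261  -0.33915498  1.56466608
  1.2772421 ]
```

View pics/w4.png

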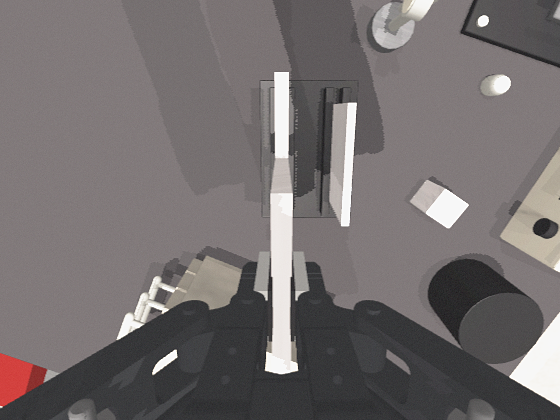

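View pics/s4.png

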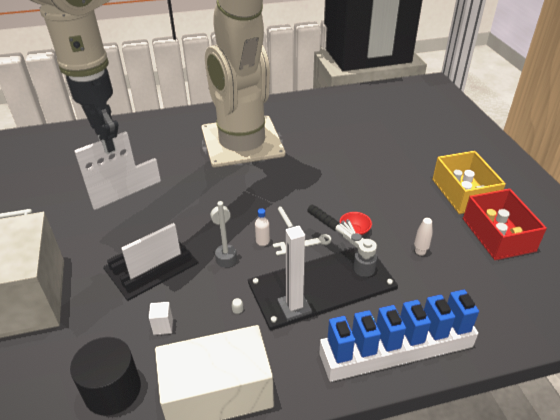

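```bash
python3 go.py .55 -.03 .33 96.3; python3 -m pendant '[[6.4,4.2,0,2.9,1],[6.4,4.2,0,2.9,1],[6.4,4.2,0,2.9,1],[6.4,4.2,0,2.9,1],[6.4,4.2,0,2.9,1]]';python3 go.py .55 -.03 .33 96.3
```

```text
t 5.15 pos [ 0.4558 -0.3492  0.3287] yaw 113.85 zax [-0.0151  0.0148 -0.9998] F [-0.9 -0.5 -4.1] grip 0.08
units [6.346 5.382 0.049] turn 2.925
clock: 5.78
position: [0.5036, -0.0592, 0.3325]
ee_rot: [0.666, 0.746, 0.001, -0.01]
ft_force: [1.8, 0.4, -4.7]
grip_width: 0.081
t 5.78 pos [ 0.5036 -0.0592  0.3325] yaw 96.49 zax [-0.0141  0.0148 -0.9998] F [ 1.8  0.4 -4.7] grip 0.081
units [0.592 1.236 0.057] turn 0.031
```

```bash
python3 -m pendant '[[0.5,1.0,0,0,1],[0.6,1.1,0,0,1],[0.6,1.1,0,0,1]]';python3 go.py .55 -.03 .33 96.3;python3 -c "
from workcell import manip;print(manip.get_obs()['joint_pos'])
from h import *
snap('wrist','w5')"
```

```text
clock: 6.15
position: [0.545, -0.032, 0.3318]
ee_rot: [0.666, 0.746, -0.001, -0.009]
ft_force: [-0.3, -2.1, -4.7]
grip_width: 0.085
t 6.15 pos [ 0.545  -0.032   0.3318] yaw 96.49 zax [-0.0158  0.0107 -0.9998] F [-0.3 -2.1 -4.7] grip 0.085
units [0.034 0.131 0.043] turn 0.032
[-1.05154139  0.26103899  1.26127508  1.53705633 -0.25576235  1.54249644
  0.32491247]
```

View pics/w5.png

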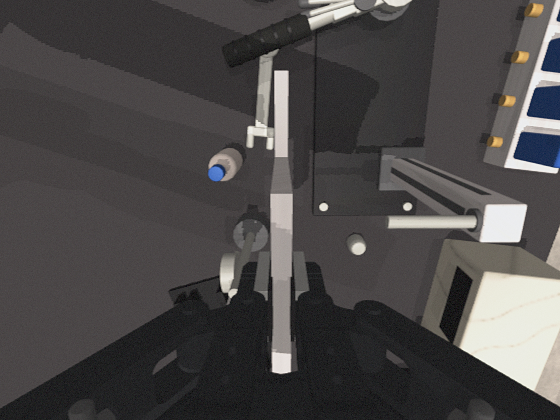

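```bash
python3 - <<'E'
from h import *
crop('pics/w5.npz','pics/w5c.png',260,130,530,330,2.9)
E
```

```text
(no output)
```

View pics/w5c.png

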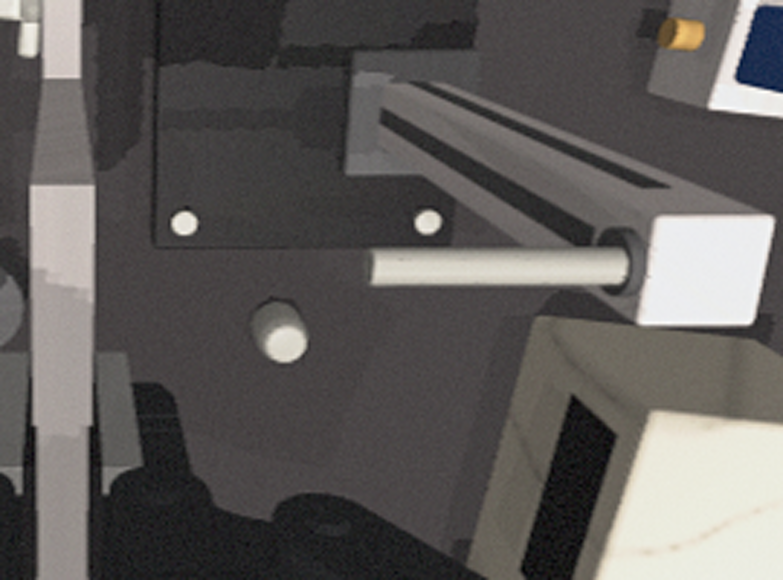

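```bash
python3 - <<'E'
from h import *
from workcell import manip
z=load('pics/w5.npz');g=lambda u,v:(260+u/2.9,130+v/2.9)
a=atz(z,*g(372,267.5),.24);b=atz(z,*g(628,266),.24);t=(b-a)[:2]
print('pin',a.round(4),b.round(4),np.hypot(*t),'yaw',np.degrees(np.arctan2(t[1],t[0])))
print('depth',px(z,*g(450,262)).round(4),px(z,*g(560,260)).round(4),'posttop',px(z,*g(700,270)).round(4))
o=manip.get_obs();r=R.from_quat(o['ee_rot']);p=o['position']
w=atz(z,*g(62.5,185),p[2]+.028);print('webtoe',w,'tool',r.inv().apply(w-p),'depth',px(z,*g(62,195)))
print('crop-to-full pixel',g(62,195))
# yaw plate
for uv in((282,200),(281.5,240)):
  q=atz(z,*uv,p[2]+.028);print(r.inv().apply(q-p))
# plate face normal: face lower foot top
q=atz(z,281,72,p[2]+.028-.09);print('toe end tool',r.inv().apply(q-p))
E
```

```text
pin [ 0.6257 -0.0323  0.24  ] [ 0.6909 -0.0242  0.24  ] 0.06573897867805871 yaw 7.122644528274301
depth [ 0.643  -0.0269  0.2453] [ 0.6704 -0.0232  0.2451] posttop [ 0.7046 -0.0212  0.2468]
webtoe [0.54148339 0.01155068 0.36034214] tool [ 0.04532996  0.00162095 -0.02742419] depth [0.54156291 0.01033122 0.36060011]
crop-to-full pixel (281.37931034482756, 197.24137931034483)
[ 0.0430027   0.00178824 -0.02745744]
[ 0.02735324  0.00163575 -0.02766355]
toe end tool [0.09355092 0.00128562 0.0632383 ]
```

```bash
python3 go.py .575 -.0409 .254 96.6
```

```text
t 6.2 pos [ 0.5445 -0.0334  0.3323] yaw 96.38 zax [-0.0151  0.0117 -0.9998] F [-0.1 -0.8 -3.8] grip 0.08
units [-0.298  0.764  1.945] turn -0.037
```

```bash
python3 -m pendant '[[-0.2,0.5,0.7,0,1],[-0.3,0.76,1.5,0,1],[-0.3,0.76,1.94,0,1],[-0.3,0.76,1.94,0,1],[-0.3,0.76,1.94,0,1]]';python3 go.py .575 -.0409 .254 96.6;python3 -c "
from workcell import manip;print(manip.get_obs()['joint_pos'])
from h import *
snap('wrist','w6');snap('scene','s6');crop('pics/s6.npz','pics/s6c.png',200,150,380,310,4)"
```

```text
clock: 6.82
position: [0.5757, -0.0402, 0.2565]
ee_rot: [0.666, 0.746, 0.001, -0.009]
ft_force: [0.2, -0.0, -4.9]
grip_width: 0.081
t 6.83 pos [ 0.5757 -0.0402  0.2565] yaw 96.45 zax [-0.0114  0.0141 -0.9998] F [ 0.2 -0.  -4.9] grip 0.081
units [-0.017 -0.02   0.063] turn -0.024
[-0.90253677  0.39543619  1.17403692  1.58852352 -0.37866928  1.4200239
  0.4200863 ]
```

View pics/w6.png

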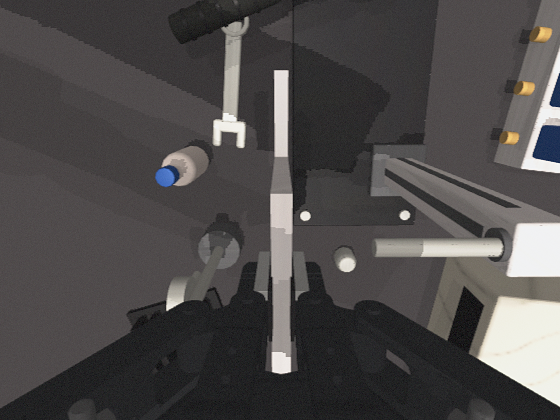

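View pics/s6c.png

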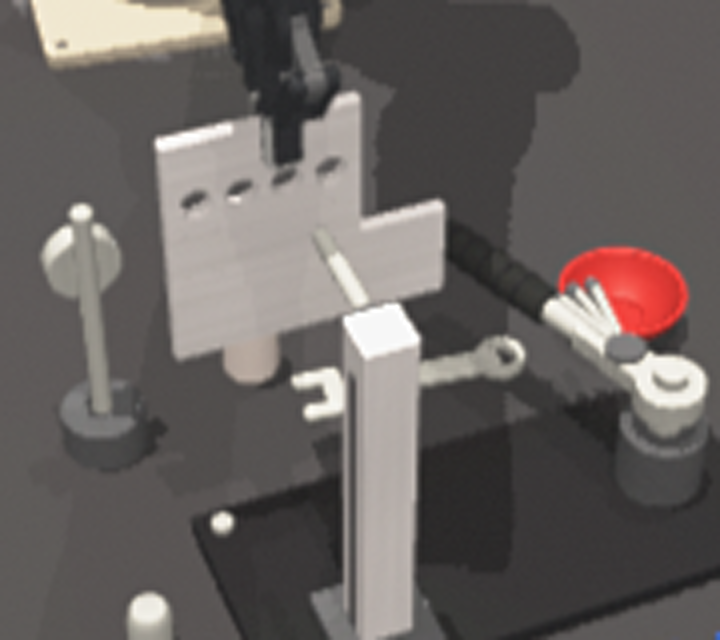

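```bash
python3 - <<'E'
from h import *
z=load('pics/s6.npz');g=lambda u,v:(200+u/4,150+v/4)
a=atz(z,*g(318,231),.24);b=atz(z,*g(362,301),.24);t=b-a
print('pin scene',a.round(4),b.round(4),'yaw',np.degrees(np.arctan2(t[1],t[0])),np.linalg.norm(t))
z6=load('pics/w6.npz')
a2=atz(z6,373,247.8,.24);b2=atz(z6,497,247,.24);t2=b2-a2;print('pin wrist',a2.round(4),b2.round(4),np.degrees(np.arctan2(t2[1],t2[0])))
n=np.array([np.cos(.114),np.sin(.114),0]);P0=np.array([.5757,-.0402,.25])
for nm,uv in(('h1',(196,202)),('h2',(240,190)),('h3',(286,178)),('h4',(331,168))):
    p,d=ray(z,*g(*uv));c=p+d*(n@(P0+.004*n-p))/(n@d);print(nm,c.round(4))
k=(.5757-.6257)/t2[0];print('axis at plate: scene',(a+t*(.5757-a[0])/t[0]).round(4),'wrist',(a2+t2*(.5757-a2[0])/t2[0]).round(4))
E
```

```text
pin scene [ 0.6247 -0.0303  0.24  ] [ 0.6819 -0.0224  0.24  ] yaw 7.8729960133827985 0.05768955615327051
pin wrist [ 0.6242 -0.032   0.24  ] [ 0.6884 -0.024   0.24  ] 7.075131901881743
h1 [ 0.585  -0.0859  0.2394]
h2 [ 0.5822 -0.0617  0.2401]
h3 [ 0.5793 -0.0361  0.2405]
h4 [ 0.5764 -0.0108  0.2397]
axis at plate: scene [ 0.5757 -0.037   0.24  ] wrist [ 0.5757 -0.038   0.24  ]
```

```bash
python3 -m pendant '[[0,0.4,0.02,0,1],[0,0.8,0.02,0,1],[0.01,1.2,0.02,0,1],[0.01,1.5,0.02,0,1],[0.01,1.5,0.02,0,1]]';python3 go.py .657 -.0305 .254 96.6;python3 -c "
from h import *
snap('wrist','w7');snap('scene','s7');crop('pics/s7.npz','pics/s7c.png',200,150,380,310,4)"
```

```text
clock: 7.55
position: [0.6357, -0.0328, 0.2538]
ee_rot: [0.666, 0.746, 0.0, -0.009]
ft_force: [0.3, -0.9, -3.6]
grip_width: 0.082
t 7.55 pos [ 0.6357 -0.0328  0.2538] yaw 96.48 zax [-0.0128  0.0126 -0.9998] F [ 0.3 -0.9 -3.6] grip 0.082
units [-0.002  0.535 -0.012] turn -0.02
```

View pics/w7.png

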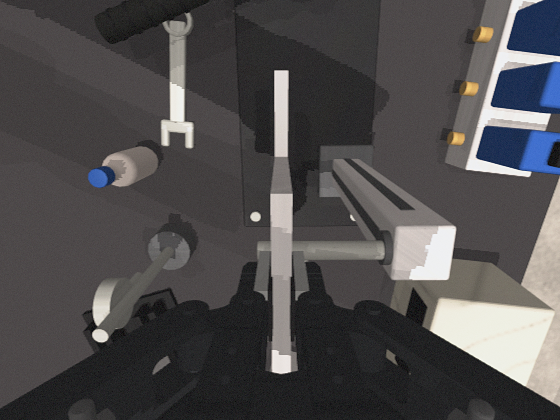

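View pics/s7c.png

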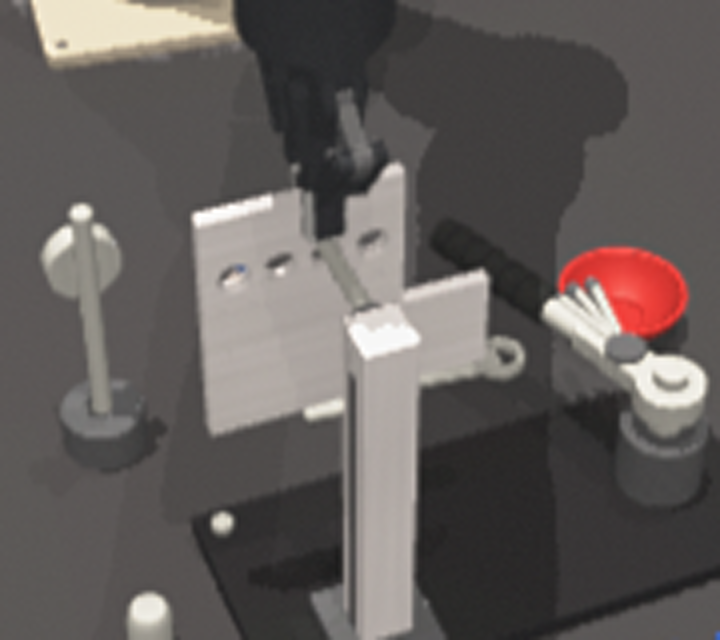

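The pin is through hole 3: its tip now shows left of the plate at (258,250) in the wrist view. I'll go a bit deeper, then lower it until the pin carries the plate.

```bash
python3 -m pendant '[[0,0.3,0,0,1],[0,0.55,0,0,1],[0,0.55,0.04,0,1],[0,0.55,0.08,0,1],[0,0.55,0.08,0,1]]';python3 go.py;python3 -m pendant '[[0,0,0.02,0,1],[0,0,0.04,0,1],[0,0,0.04,0,1]]';python3 go.py
```

```text
clock: 8.28
position: [0.6575, -0.0304, 0.251]
ee_rot: [0.666, 0.746, 0.001, -0.009]
ft_force: [1.8, 0.2, 2.2]
grip_width: 0.081
t 8.28 pos [ 0.6575 -0.0304  0.251 ] yaw 96.46 zax [-0.0114  0.0136 -0.9998] F [1.8 0.2 2.2] grip 0.081
clock: 8.65
position: [0.6575, -0.0304, 0.2507]
ee_rot: [0.666, 0.746, 0.002, -0.009]
ft_force: [-1.0, 2.1, 12.5]
grip_width: 0.081
t 8.65 pos [ 0.6575 -0.0304  0.2507] yaw 96.47 zax [-0.0103  0.014  -0.9998] F [-1.   2.1 12.5] grip 0.081
```

```bash
python3 -m pendant '[[0,0,-0.03,0,1],[0,0,-0.03,0,0.85],[0,0,-0.03,0,0.75],[0,0,-0.03,0,0.75],[0,0,-0.03,0,0.75]]' 20;python3 go.py;python3 -c "
from h import *
snap('wrist','w8');snap('scene','s8');crop('pics/s8.npz','pics/s8c.png',200,150,380,310,4)"
```

```text
clock: 9.28
position: [0.657, -0.0304, 0.2496]
ee_rot: [0.666, 0.746, 0.001, -0.009]
ft_force: [0.1, -0.4, 0.3]
grip_width: 0.252
t 9.28 pos [ 0.657  -0.0304  0.2496] yaw 96.45 zax [-0.0134  0.0133 -0.9998] F [ 0.1 -0.4  0.3] grip 0.252
```

View pics/w8.png

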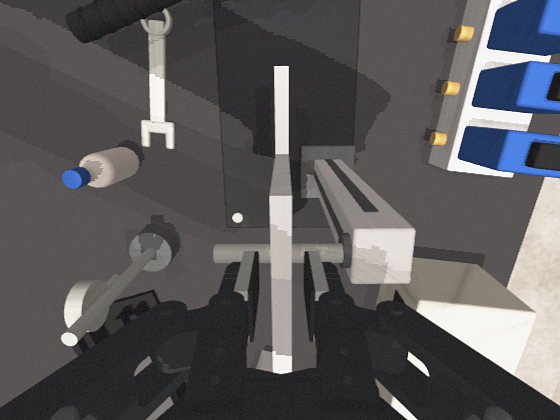

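View pics/s8c.png

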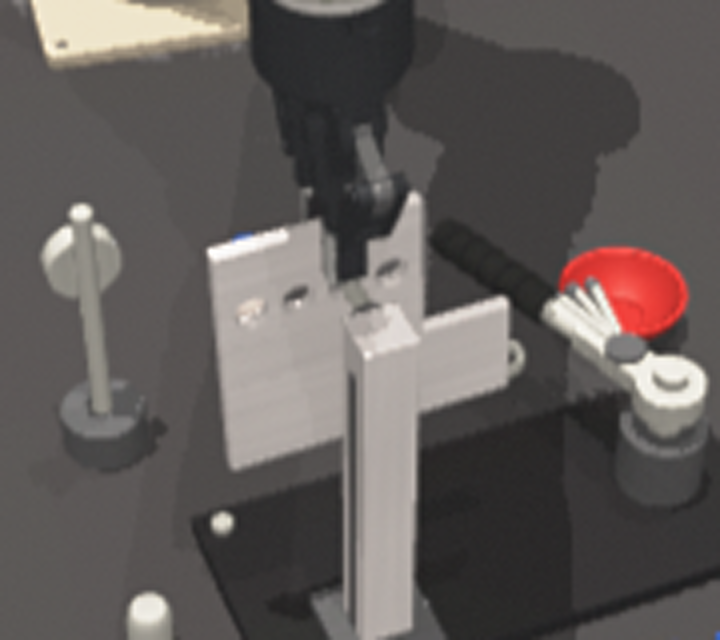

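```bash
python3 -m pendant '[[0,0,-0.3,0,0.75],[0,0,-0.8,0,0.75],[0,0,-1.5,0,0.75],[0,0,-2.2,0,0.75],[0,0,-2.2,0,0.75]]';python3 go.py;python3 -c "
from h import *
snap('scene','s9');crop('pics/s9.npz','pics/s9c.png',200,150,410,310,3.7)
snap('top','t9');crop('pics/t9.npz','pics/t9c.png',180,170,330,290,5)"
```

```text
clock: 10.0
position: [0.659, -0.0324, 0.3414]
ee_rot: [0.666, 0.746, 0.002, -0.007]
ft_force: [-0.5, -0.5, -0.5]
grip_width: 0.25
t 10.0 pos [ 0.659  -0.0324  0.3414] yaw 96.44 zax [-0.0084  0.0127 -0.9999] F [-0.5 -0.5 -0.5] grip 0.25
```

View pics/s9c.png

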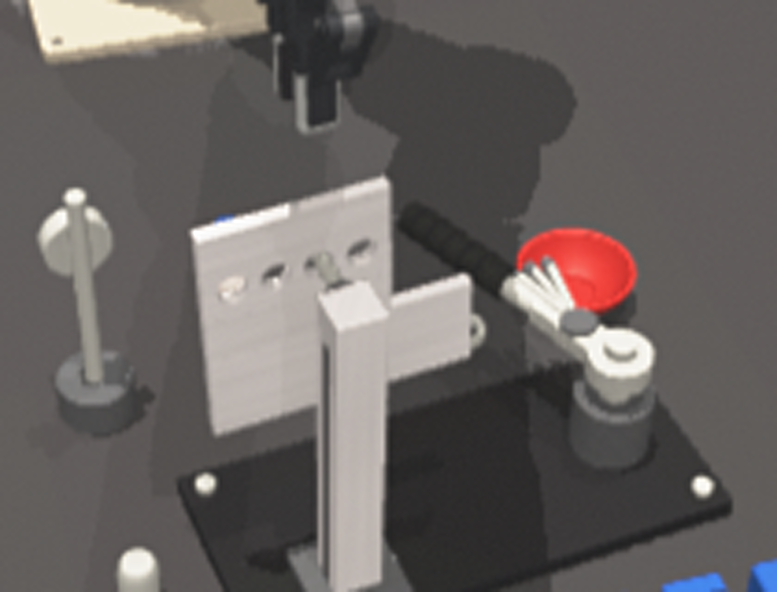

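View pics/t9c.png

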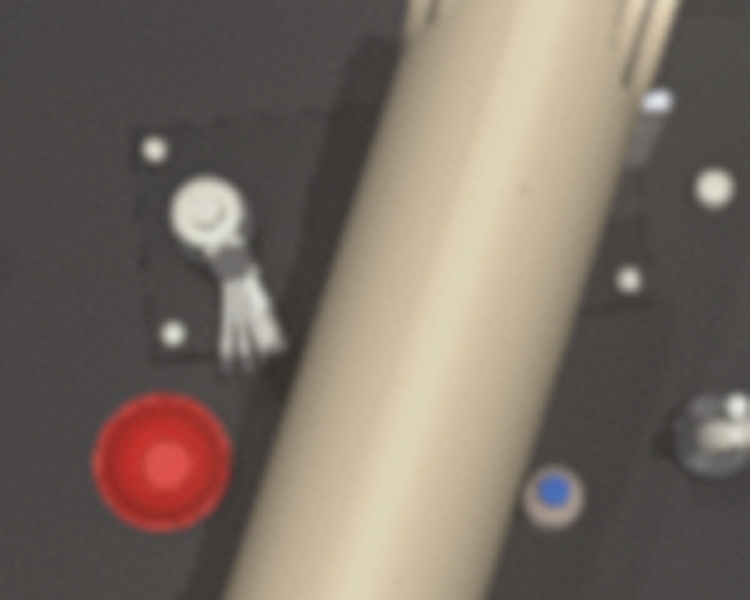

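```bash
python3 go.py .52 .073 .30 116; python3 -m pendant '[[1.2,-3.6,0,-3.3,1],[1.2,-3.6,0,-3.3,1],[1.2,-3.6,0,-3.3,1],[1.2,-3.6,0,-3.3,1],[1.2,-3.6,0,-3.3,1]]';python3 go.py .52 .073 .18 116;python3 -c "
from workcell import manip;print(manip.get_obs()['joint_pos'])"
```

```text
t 10.1 pos [ 0.6583 -0.0318  0.3384] yaw 96.45 zax [-0.0121  0.0134 -0.9998] F [0.4 0.7 0.3] grip 0.253
units [ 2.977 -3.132  1.038] turn -3.259
clock: 10.72
position: [0.51, 0.0006, 0.3401]
ee_rot: [0.528, 0.849, 0.003, -0.009]
ft_force: [0.4, 0.2, 0.1]
grip_width: 0.002
t 10.72 pos [0.51   0.0006 0.3401] yaw 116.31 zax [-0.013   0.0141 -0.9998] F [0.4 0.2 0.1] grip 0.002
units [1.438 1.049 4.025] turn 0.051
[-1.23131581  0.0260479   1.19793152  1.61037564 -0.03881803  1.5342721
  0.42753912]
```

```bash
python3 -m pendant '[[1.3,0.9,1.2,0,1],[1.3,0.9,2.2,0,1],[1.3,0.9,2.8,0,1],[1.3,0.9,2.8,0,1]]';python3 go.py;python3 -c "
from workcell import manip;print(manip.get_obs()['joint_pos'])
from h import *
snap('wrist','w10')
snap('top','t10');crop('pics/t10.npz','pics/t10c.png',180,170,330,290,5)"
```

```text
clock: 11.22
position: [0.5175, 0.0622, 0.2269]
ee_rot: [0.529, 0.848, -0.001, -0.009]
ft_force: [0.1, -0.5, 0.6]
grip_width: -0.001
t 11.22 pos [0.5175 0.0622 0.2269] yaw 116.06 zax [-0.0164  0.0076 -0.9998] F [ 0.1 -0.5  0.6] grip -0.001
[-1.21339833  0.18876587  1.14616826  1.77119134 -0.18685735  1.31224256
  0.4320331 ]
```

View pics/w10.png

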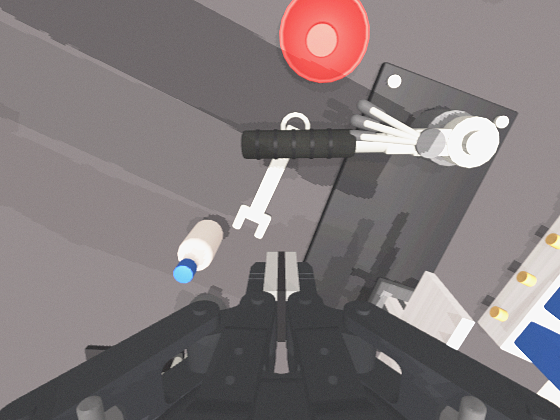

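View pics/t10c.png

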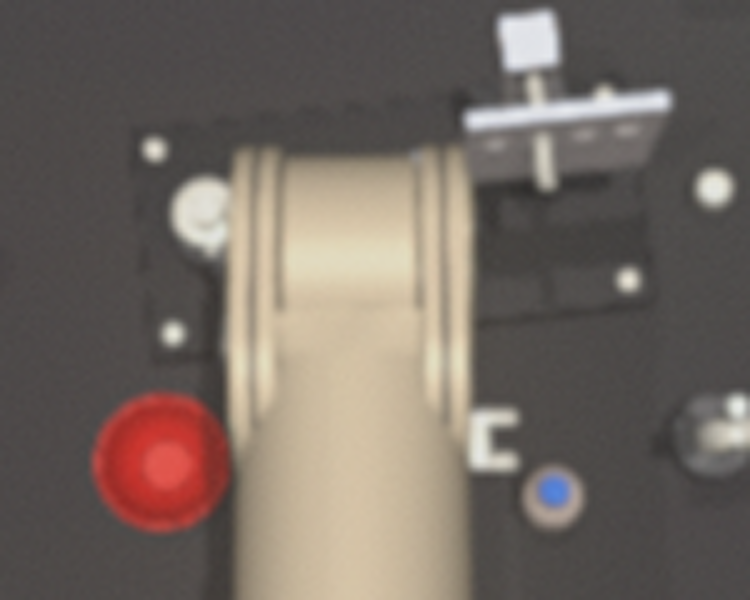

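```bash
python3 - <<'E'
from h import *
z=load('pics/w10.npz')
n=atz(z,480,143,.107);a=atz(z,243,145,.085);b=atz(z,355,144,.085);e=atz(z,432,142,.1)
print(n,px(z,480,143),a,b,e,px(z,300,145))
for q in(a,b,e):print(np.degrees(np.arctan2(*(q-n)[[1,0]]))%360,np.hypot(*(q-n)[:2]))
nut=n[:2]
for phi in range(205,135,-8):
    f=np.radians(phi);c,s=np.cos(f),np.sin(f)
    g=nut+.145*np.array([c,s]);tc=g-.023*np.array([s,-c]);print(phi,'yaw',phi-90,'grip',g.round(4),'tcp',tc.round(4))
E
```

```text
[0.63645041 0.17206929 0.107     ] [0.63756481 0.17239117 0.10502471] [0.46871107 0.08549374 0.085     ] [0.55425415 0.12835734 0.085     ] [0.60546846 0.15697853 0.1       ] [0.51141127 0.10795773 0.09780044]
207.29968479770378 0.18876390442602217
208.00404000496746 0.09309650561219793
205.96989831084971 0.03446174630996079
205 yaw 115 grip [0.505  0.1108] tcp [0.5148 0.0899]
197 yaw 107 grip [0.4978 0.1297] tcp [0.5045 0.1077]
189 yaw 99 grip [0.4932 0.1494] tcp [0.4968 0.1267]
181 yaw 91 grip [0.4915 0.1695] tcp [0.4919 0.1465]
173 yaw 83 grip [0.4925 0.1897] tcp [0.4897 0.1669]
165 yaw 75 grip [0.4964 0.2096] tcp [0.4904 0.1874]
157 yaw 67 grip [0.503  0.2287] tcp [0.494  0.2076]
149 yaw 59 grip [0.5122 0.2467] tcp [0.5003 0.227 ]
141 yaw 51 grip [0.5238 0.2633] tcp [0.5093 0.2454]
```

```bash
python3 go.py .5235 .072 .064 117
```

```text
t 11.32 pos [0.5186 0.0625 0.2293] yaw 116.09 zax [-0.0127  0.0106 -0.9999] F [ 0.9 -0.1  0.1] grip 0.001
units [0.097 0.243 4.133] turn -0.152
```

```bash
python3 -m pendant '[[0.1,0.24,1.5,-0.15,1],[0.1,0.24,2.8,-0.15,1],[0.1,0.24,3.8,-0.15,1],[0.1,0.24,4.13,-0.15,1],[0.1,0.24,4.13,-0.15,1]]' 80;python3 go.py .5045 .1077 .064 107;python3 -c "
from h import *
snap('wrist','w11')"
```

```text
clock: 11.95
position: [0.5231, 0.0737, 0.0646]
ee_rot: [0.522, 0.853, 0.002, -0.009]
ft_force: [0.7, -0.5, 0.5]
grip_width: 0.003
t 11.95 pos [0.5231 0.0737 0.0646] yaw 117.12 zax [-0.0123  0.013  -0.9998] F [ 0.7 -0.5  0.5] grip 0.003
units [ 0.968 -0.027  0.031] turn 1.687
```

View pics/w11.png

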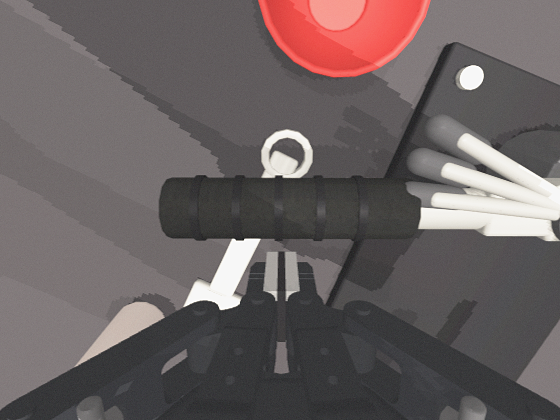

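```bash
python3 -m pendant '[[0.25,0,0,0.3,1],[0.5,0,0.02,0.8,1],[0.75,-0.01,0.03,1.3,1],[0.97,-0.03,0.03,1.69,1]]';python3 go.py .4932 .1366 .064 95
```

```text
clock: 12.5
position: [0.5054, 0.1082, 0.0656]
ee_rot: [0.595, 0.803, 0.003, -0.008]
ft_force: [3.6, -2.3, -0.1]
grip_width: 0.001
t 12.5 pos [0.5054 0.1082 0.0656] yaw 106.91 zax [-0.0089  0.0146 -0.9999] F [ 3.6 -2.3 -0.1] grip 0.001
units [ 0.767 -0.085  0.052] turn 1.985
```

```bash
python3 -m pendant '[[0.26,-0.01,0.02,0.66,1],[0.52,-0.04,0.04,1.3,1],[0.77,-0.085,0.05,2.0,1],[0.77,-0.085,0.05,2.0,1]]';python3 go.py .4905 .1567 .064 87;python3 -c "
from h import *
snap('wrist','w12')"
```

```text
clock: 13.0
position: [0.4922, 0.1375, 0.0634]
ee_rot: [0.675, 0.738, 0.002, -0.009]
ft_force: [0.4, -0.1, 0.4]
grip_width: -0.003
t 13.0 pos [0.4922 0.1375 0.0634] yaw 95.12 zax [-0.0109  0.015  -0.9998] F [ 0.4 -0.1  0.4] grip -0.003
units [ 0.481 -0.    -0.008] turn 1.353
```

View pics/w12.png

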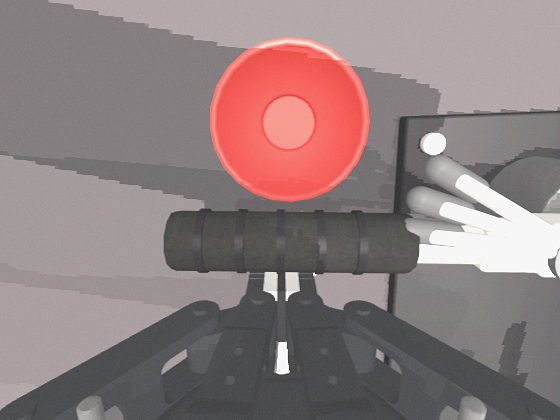

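```bash
python3 -m pendant '[[0.16,0,0,0.45,1],[0.32,0,0,0.9,1],[0.48,0,0,1.35,1],[0.48,0,0,1.35,1]]';python3 go.py .4897 .1669 .064 83
```

```text
clock: 13.55
position: [0.4898, 0.1556, 0.0625]
ee_rot: [0.725, 0.688, 0.0, -0.009]
ft_force: [-1.7, -0.2, 0.0]
grip_width: -0.0
t 13.55 pos [0.4898 0.1556 0.0625] yaw 87.01 zax [-0.0127  0.0138 -0.9998] F [-1.7 -0.2  0. ] grip -0.0
units [ 0.282 -0.018 -0.034] turn 0.669
```

```bash
python3 -m pendant '[[0.14,0,-0.02,0.33,1],[0.28,-0.01,-0.03,0.67,1],[0.28,-0.01,-0.03,0.67,1]]';python3 go.py .4898 .1771 .064 79
```

```text
clock: 13.92
position: [0.4899, 0.1667, 0.0636]
ee_rot: [0.749, 0.663, -0.0, -0.009]
ft_force: [0.5, 0.3, -0.2]
grip_width: 0.0
t 13.93 pos [0.4899 0.1667 0.0636] yaw 83.0 zax [-0.0129  0.0135 -0.9998] F [ 0.5  0.3 -0.2] grip 0.0
units [ 0.258 -0.035 -0.007] turn 0.667
```

```bash
python3 -c "
import math
for p in (169,165,161,157,153,149,145):
    f=math.radians(p);c,s=math.cos(f),math.sin(f);print(p,p-90,round(.6365+.145*c-.023*s,4),round(.1715+.145*s+.023*c,4))"
```

```text
169 79 0.4898 0.1766
165 75 0.4905 0.1868
161 71 0.4919 0.197
157 67 0.494 0.207
153 63 0.4969 0.2168
149 59 0.5004 0.2265
145 55 0.5045 0.2358
```

Still slack (about 0 N). I'll carry on to 169°, where tightening could start.

```bash
python3 -m pendant '[[0.13,-0.02,0,0.33,1],[0.25,-0.035,0,0.67,1],[0.25,-0.035,0,0.67,1]]';python3 go.py .4905 .1868 .064 75;python3 -c "
from h import *
snap('wrist','w13')"
```

```text
clock: 14.3
position: [0.4899, 0.1776, 0.0637]
ee_rot: [0.772, 0.635, -0.0, -0.009]
ft_force: [-0.6, -0.3, -0.9]
grip_width: 0.001
t 14.3 pos [0.4899 0.1776 0.0637] yaw 78.89 zax [-0.0124  0.0136 -0.9998] F [-0.6 -0.3 -0.9] grip 0.001
units [ 0.229 -0.029 -0.006] turn 0.648
```

View pics/w13.png

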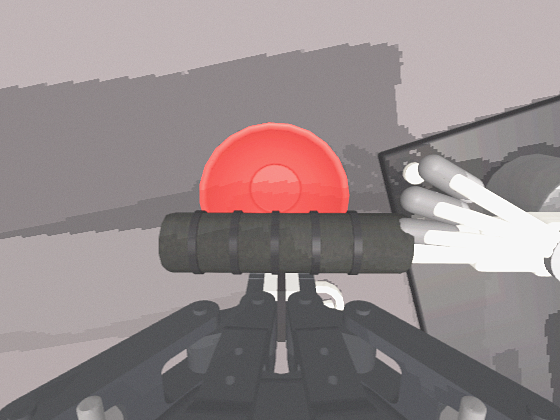

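```bash
python3 -m pendant '[[0.12,-0.015,0,0.32,1],[0.23,-0.03,0,0.65,1]]';python3 go.py .4919 .197 .064 71
```

```text
clock: 14.6
position: [0.4902, 0.1863, 0.0636]
ee_rot: [0.794, 0.608, -0.001, -0.009]
ft_force: [0.2, -3.0, 0.7]
grip_width: 0.0
t 14.6 pos [0.4902 0.1863 0.0636] yaw 74.83 zax [-0.0131  0.0133 -0.9998] F [ 0.2 -3.   0.7] grip 0.0
units [ 0.27  -0.03  -0.006] turn 0.638
```

```bash
python3 -m pendant '[[0.13,-0.015,0,0.32,1],[0.26,-0.03,0,0.64,1]]';python3 go.py .494 .207 .064 67
```

```text
clock: 14.85
position: [0.4917, 0.1969, 0.0637]
ee_rot: [0.814, 0.581, -0.002, -0.009]
ft_force: [-0.6, -3.7, 0.2]
grip_width: -0.001
t 14.85 pos [0.4917 0.1969 0.0637] yaw 71.01 zax [-0.0132  0.0132 -0.9998] F [-0.6 -3.7  0.2] grip -0.001
units [ 0.258 -0.028 -0.006] turn 0.668
```

```bash
python3 -m pendant '[[0.06,-0.005,0,0.15,1],[0.12,-0.01,0,0.3,1]]';python3 -m pendant '[[0.06,-0.005,0,0.15,1],[0.12,-0.01,0,0.3,1]]';python3 go.py .4969 .2168 .064 63
```

```text
clock: 15.1
position: [0.4921, 0.1997, 0.0634]
ee_rot: [0.823, 0.568, -0.003, -0.009]
ft_force: [-5.3, -11.5, 2.5]
grip_width: 0.001
clock: 15.35
position: [0.4921, 0.2013, 0.0629]
ee_rot: [0.832, 0.554, -0.005, -0.008]
ft_force: [-11.5, -21.6, 6.1]
grip_width: 0.0
t 15.35 pos [0.4921 0.2013 0.0629] yaw 67.31 zax [-0.0182  0.0077 -0.9998] F [-11.5 -21.6   6.1] grip 0.0
units [ 0.403 -0.04  -0.026] turn 0.718
```

```bash
python3 -c "
from h import *
snap('wrist','w14')
snap('scene','s14');crop('pics/s14.npz','pics/s14c.png',270,150,410,290,5)
from workcell import manip;o=manip.get_obs();print(o['ft_force'],o['torque'],o['joint_pos'])"
```

```text
[-10.06517958 -18.08433133   6.08646177] [-3.54203881  2.14744752  0.13633231] [-1.38635849  0.57396776  1.16317509  1.9222101  -0.61716316  1.07595181
 -0.35264453]
```

View pics/w14.png

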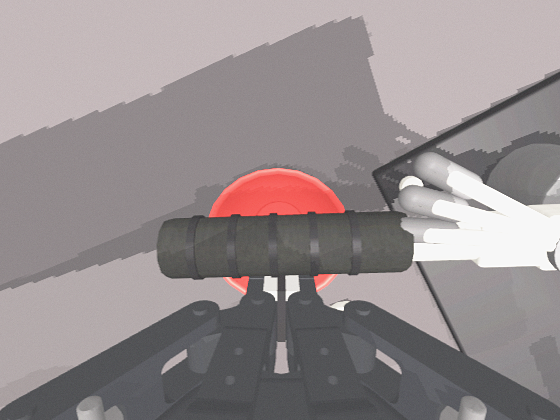

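View pics/s14c.png

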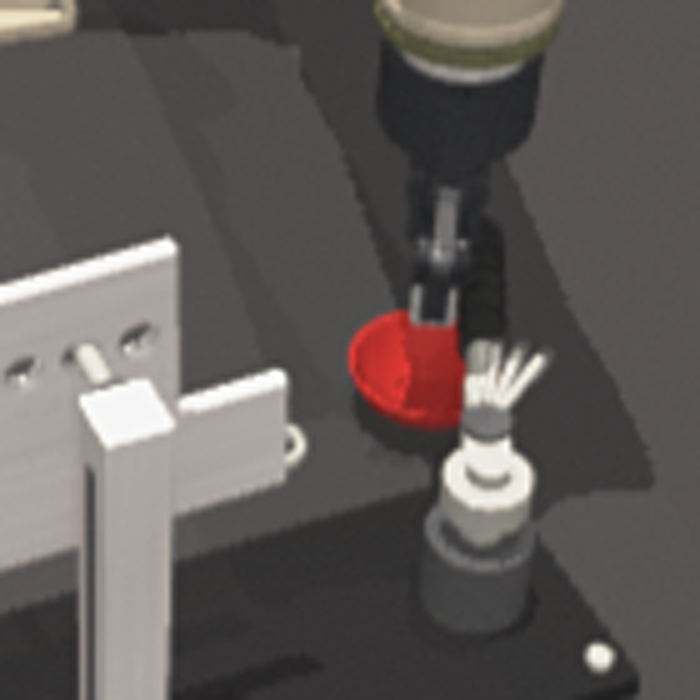

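```bash
python3 -m pendant '[[0,0,0,0,1],[0,0,0,0,1]]';python3 go.py;python3 - <<'E'
from h import *
for n in('w13','w14'):
    z=load(f'pics/{n}.npz')
    crop(f'pics/{n}.npz',f'pics/{n}c.png',140,140,560,300,1.9)
    ys=(244,244) if n=='w13' else (247,241)
    a=atz(z,175,ys[0],.085);b=atz(z,400,ys[1],.085);d=b-a
    print(n,np.degrees(np.arctan2(-d[1],-d[0]))%360,a,b,'radius/angle end',np.hypot(*(a[:2]-[.6365,.1715])))
E
```

```text
clock: 15.7
position: [0.4921, 0.2013, 0.0629]
ee_rot: [0.832, 0.554, -0.005, -0.008]
ft_force: [-10.9, -18.4, 5.4]
grip_width: 0.003
t 15.7 pos [0.4921 0.2013 0.0629] yaw 67.32 zax [-0.0182  0.008  -0.9998] F [-10.9 -18.4   5.4] grip 0.003
w13 169.23674446269922 [0.45315244 0.20620527 0.085     ] [0.54186754 0.18934091 0.085     ] radius/angle end 0.18660327887124264
w14 159.44066840760112 [0.46199206 0.23606985 0.085     ] [0.54592879 0.20458809 0.085     ] radius/angle end 0.1860706544369657
```

View pics/w13c.png

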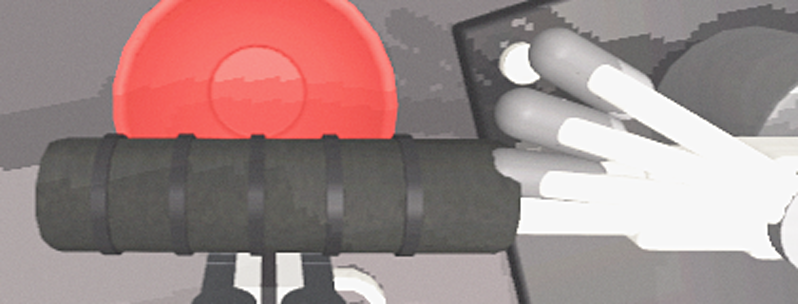

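View pics/w14c.png

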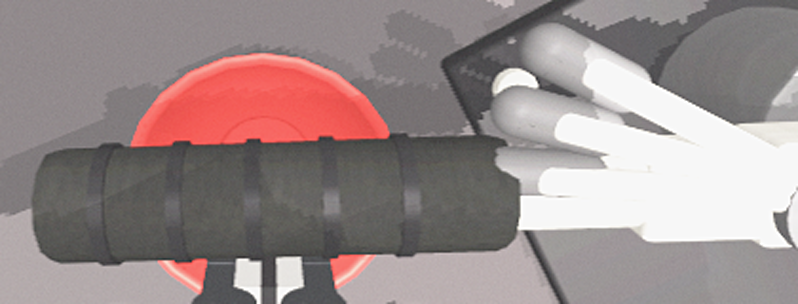

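```bash
python3 -m pendant '[[0.03,0,0,0,1],[0.03,0,0,0,1]]';python3 go.py;python3 -m pendant '[[0.03,0,0,0,1],[0.03,0,0,0,1]]';python3 go.py
```

```text
clock: 15.95
position: [0.4923, 0.2016, 0.0628]
ee_rot: [0.832, 0.554, -0.006, -0.008]
ft_force: [-12.2, -20.4, 7.3]
grip_width: 0.001
t 15.95 pos [0.4923 0.2016 0.0628] yaw 67.29 zax [-0.0191  0.0071 -0.9998] F [-12.2 -20.4   7.3] grip 0.001
clock: 16.2
position: [0.4924, 0.2021, 0.0627]
ee_rot: [0.833, 0.554, -0.007, -0.008]
ft_force: [-13.4, -22.3, 9.0]
grip_width: 0.004
t 16.2 pos [0.4924 0.2021 0.0627] yaw 67.26 zax [-0.02    0.0063 -0.9998] F [-13.4 -22.3   9. ] grip 0.004
```

```bash
python3 -m pendant '[[0.03,0,-0.01,0,1],[0.03,0,-0.01,0,1]]';python3 -m pendant '[[0.03,0,-0.01,0,1],[0.03,0,-0.01,0,1]]';python3 go.py; python3 -c "
from h import *
snap('wrist','w15');crop('pics/w15.npz','pics/w15c.png',140,140,560,300,1.9)
snap('scene','s15');crop('pics/s15.npz','pics/s15c.png',330,170,410,290,6)"
```

```text
clock: 16.45
position: [0.4925, 0.2025, 0.0628]
ee_rot: [0.833, 0.554, -0.007, -0.008]
ft_force: [-14.2, -25.3, 7.0]
grip_width: -0.004
clock: 16.7
position: [0.4938, 0.207, 0.0635]
ee_rot: [0.832, 0.554, -0.005, -0.009]
ft_force: [-7.4, -7.6, -0.1]
grip_width: 0.001
t 16.7 pos [0.4938 0.207  0.0635] yaw 67.35 zax [-0.0185  0.0097 -0.9998] F [-7.4 -7.6 -0.1] grip 0.001
```

View pics/w15c.png

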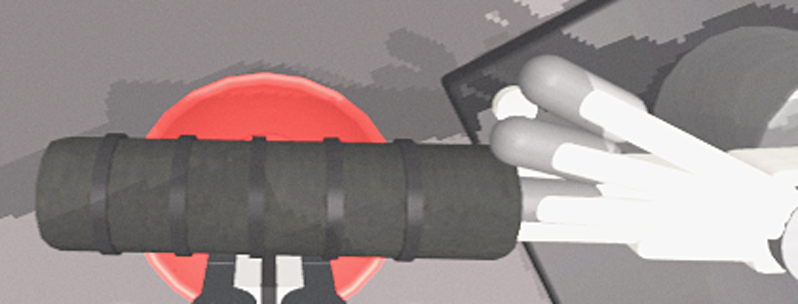

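View pics/s15c.png

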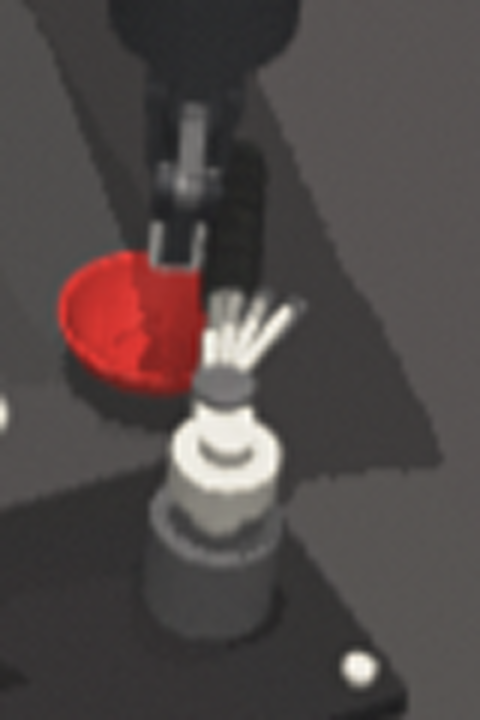

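It gave way at about 29 N and moved on about 5 mm. The picture shows the handle bent by about 3° (~0.05 rad), not yet at the notch. I'll keep going in small steps.

```bash
python3 -m pendant '[[0.04,0,0,0.05,1],[0.04,0,0,0.05,1]]';python3 -m pendant '[[0.04,0,0,0.05,1],[0.04,0,0,0.05,1]]'
```

```text
clock: 17.05
position: [0.4966, 0.2123, 0.0646]
ee_rot: [0.833, 0.554, -0.002, -0.009]
ft_force: [0.1, 0.3, -0.4]
grip_width: -0.005
clock: 17.3
position: [0.4975, 0.2136, 0.0648]
ee_rot: [0.834, 0.552, -0.002, -0.009]
ft_force: [-1.3, 0.5, -0.5]
grip_width: 0.003
```

Force has dropped to zero, so the handle probably sprang to the notch. I'll look.

```bash
python3 go.py; python3 -c "
from h import *
snap('wrist','w16');crop('pics/w16.npz','pics/w16c.png',140,140,560,300,1.9)"
```

```text
t 17.3 pos [0.4975 0.2136 0.0648] yaw 66.95 zax [-0.0127  0.0137 -0.9998] F [-1.3  0.5 -0.5] grip 0.003
```

View pics/w16c.png

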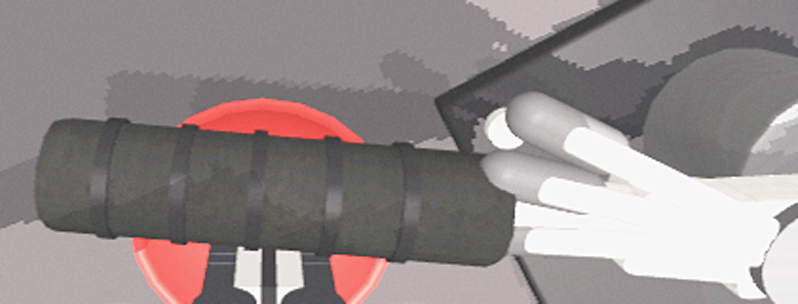

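```bash
python3 -m pendant '[[-0.3,0,0,0,1],[-0.8,0,0,0,1],[-0.8,0,-1,0,1],[-0.8,0,-2.5,0,1],[-0.8,0,-3.5,0,1]]'; python3 -m pendant '[[-1,0,-0.6,0,1],[-1,0,-0.6,0,1]]'; python3 go.py; python3 -c "
from h import *
snap('wrist','w17')"
```

```text
clock: 17.98
position: [0.4867, 0.18, 0.2061]
ee_rot: [0.835, 0.551, -0.001, -0.009]
ft_force: [0.3, 0.8, 0.2]
grip_width: 0.001
clock: 18.23
position: [0.4712, 0.1419, 0.2283]
ee_rot: [0.835, 0.55, -0.001, -0.011]
ft_force: [-0.6, -0.2, 0.3]
grip_width: -0.0
t 18.23 pos [0.4712 0.1419 0.2283] yaw 66.78 zax [-0.0139  0.0179 -0.9997] F [-0.6 -0.2  0.3] grip -0.0
```

View pics/w17.png

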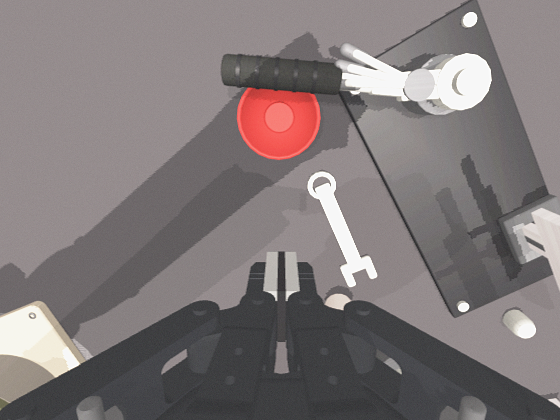

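```bash
python3 - <<'E'
from h import *
crop('pics/w17.npz','pics/w17c.png',210,30,500,130,2.7)
crop('pics/w10.npz','pics/w10c.png',230,90,510,190,2.7)
E
```

```text
(no output)
```

View pics/w17c.png

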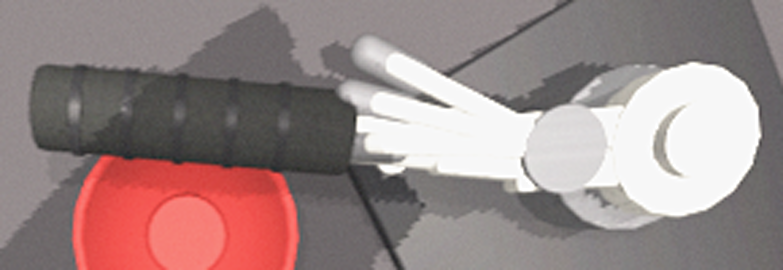

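View pics/w10c.png

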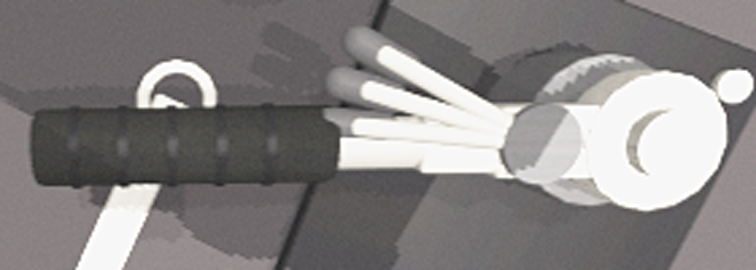

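```bash
python3 - <<'E'
from h import *
for n,off,H1,H2,E,N in(('w17',(210,30),(40,106.5),(348,130.5),(567,147),(688,139)),('w10',(230,90),(35,148),(335,145),(542,143),(656,141))):
    z=load(f'pics/{n}.npz');g=lambda p:(off[0]+p[0]/2.7,off[1]+p[1]/2.7)
    a,b=atz(z,*g(H1),.085),atz(z,*g(H2),.085)
    for hz in(.1,.107):
        e,nn=atz(z,*g(E),hz),atz(z,*g(N),hz)
        A=lambda p,q:np.degrees(np.arctan2(*(p-q)[[1,0]]))%360
        print(n,hz,'handle',A(a,b).round(1),'head',A(e,nn).round(1),'r_e',np.hypot(*(e-nn)[:2]).round(4),'handle-from-elbow',A(a,e).round(1),'bend',((A(e,nn)-A(a,b))*np.pi/180).round(3),((A(e,nn)-A(a,e))*np.pi/180).round(3))
E
```

```text
w17 0.1 handle 152.5 head 160.3 r_e 0.0338 handle-from-elbow 152.1 bend 0.136 0.144
w17 0.107 handle 152.5 head 160.3 r_e 0.033 handle-from-elbow 151.8 bend 0.136 0.148
w10 0.1 handle 206.7 head 207.1 r_e 0.0337 handle-from-elbow 207.3 bend 0.008 -0.003
w10 0.107 handle 206.7 head 207.1 r_e 0.0328 handle-from-elbow 207.6 bend 0.008 -0.008
```

```bash
python3 go.py .44 .12 .22 60; python3 -c "
from h import *
snap('top','t17');crop('pics/t17.npz','pics/t17c.png',190,190,270,280,8)
snap('scene','s17');crop('pics/s17.npz','pics/s17c.png',320,180,400,280,7)"
```

```text
t 18.27 pos [0.471  0.1413 0.2281] yaw 66.73 zax [-0.0145  0.0178 -0.9997] F [ 1.6 -2.9 -1. ] grip 0.002
units [-0.799 -0.498  0.205] turn 1.122
```

View pics/t17c.png

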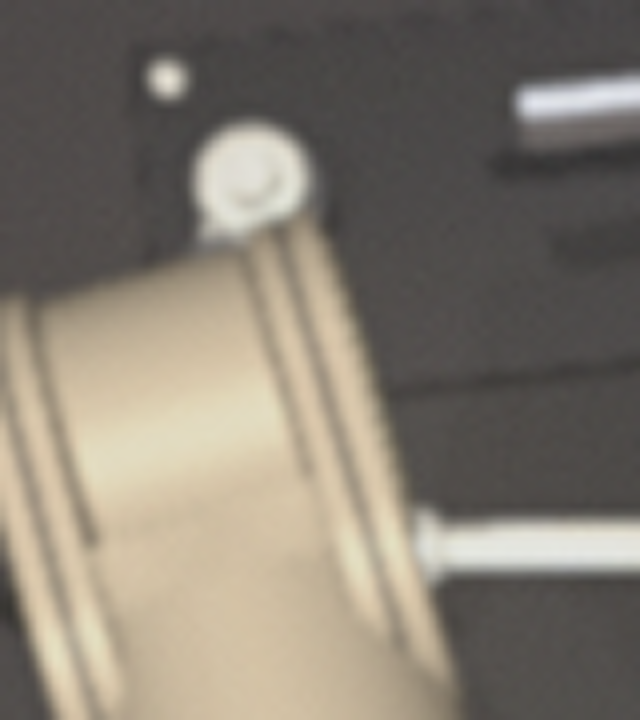

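View pics/s17c.png

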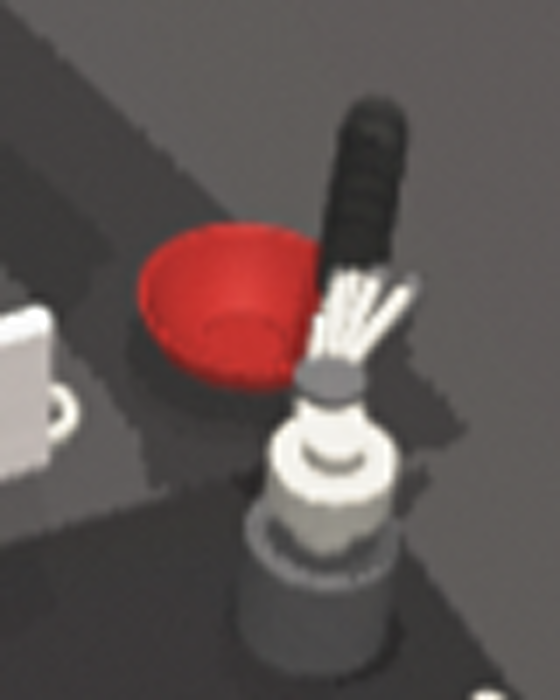

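```bash
python3 go.py .53 .11 .19 66.7
```

```text
t 18.38 pos [0.4707 0.1442 0.2276] yaw 66.92 zax [-0.0146  0.0166 -0.9998] F [-0.4  0.8  0.3] grip -0.003
units [-0.214  1.718  0.904] turn 0.036
```

```bash
python3 -m pendant '[[-0.2,0.6,0.3,0,1],[-0.2,1.3,0.7,0,1],[-0.2,1.7,0.9,0,1],[-0.2,1.7,0.9,0,1],[-0.2,1.7,0.9,0,1]]'; python3 go.py; python3 -c "
from h import *
snap('wrist','w18')"
```

```text
clock: 19.0
position: [0.5298, 0.1113, 0.1906]
ee_rot: [0.834, 0.551, -0.002, -0.009]
ft_force: [0.1, 0.6, -0.6]
grip_width: 0.002
t 19.0 pos [0.5298 0.1113 0.1906] yaw 66.93 zax [-0.0137  0.0125 -0.9998] F [ 0.1  0.6 -0.6] grip 0.002
```

View pics/w18.png

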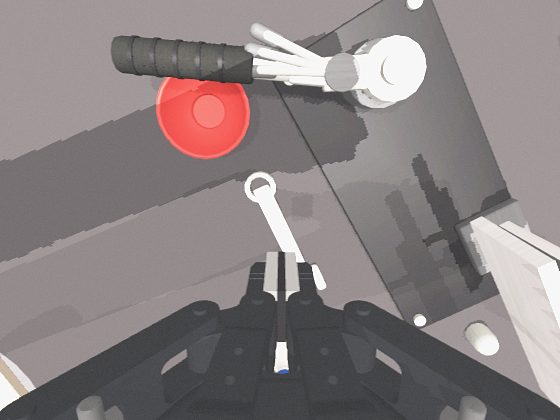

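```bash
python3 -m pendant '[[0.5,0,0,0,1],[1.0,-0.2,0.3,0,1],[1.0,-0.2,0.8,0,1],[1.0,-0.2,0.8,0,1]]'; python3 go.py; python3 -c "
from h import *
snap('wrist','w19');crop('pics/w19.npz','pics/w19c.png',60,60,460,230,2)"
```

```text
clock: 19.55
position: [0.5367, 0.1516, 0.1573]
ee_rot: [0.834, 0.552, -0.004, -0.009]
ft_force: [0.2, -0.2, -0.1]
grip_width: -0.005
t 19.55 pos [0.5367 0.1516 0.1573] yaw 66.96 zax [-0.016   0.0115 -0.9998] F [ 0.2 -0.2 -0.1] grip -0.005
```

View pics/w19c.png

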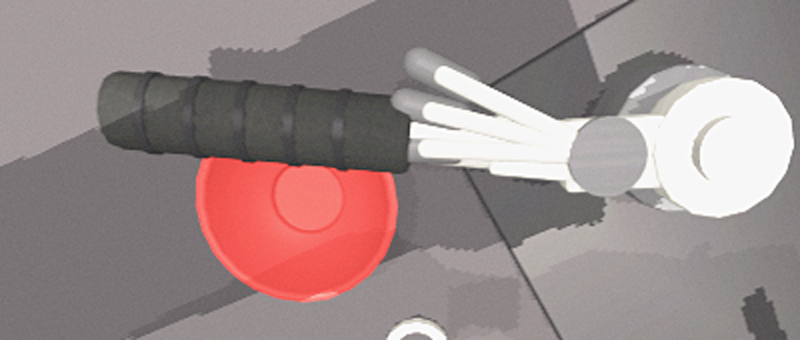

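```bash
python3 - <<'E'
from h import *
z=load('pics/w19.npz');g=lambda u,v:(60+u/2,60+v/2)
A=lambda p,q:np.degrees(np.arctan2(*(p-q)[[1,0]]))%360
C=cloud(z);med=lambda u,v,r=3:np.median(C[int(v)-r:int(v)+r+1,int(u)-r:int(u)+r+1].reshape(-1,3),0)
for n,p in(('elbow',(608,157)),('nutdisk',(680,147)),('nutcap',(735,147))):print(n,med(*g(*p)).round(4))
hz_e=med(*g(608,157))[2];hz_n=med(*g(680,147))[2]
e=atz(z,*g(608,157),hz_e);n=atz(z,*g(723,147),hz_n)
a=atz(z,*g(150,112.5),.085);b=atz(z,*g(400,133.5),.085)
print(e,n,'handle',A(a,b),A(a,e),'head',A(e,n),A(e,np.r_[.6365,.1715,0]),np.radians(A(e,n)-A(a,b)), np.hypot(*(e-n)[:2]))
# predicted handle tip/geometry using law: nut + .035 head + handle; solve head from handle line passing through elbow at 35mm
nn=n[:2]
for nut in(nn,np.array([.6365,.1715])):
    d=(a-b)[:2]/np.linalg.norm((a-b)[:2]);m=nut-b[:2];per=m-d*(m@d);print('perp dist nut to handle line',np.linalg.norm(per),'bend',np.arcsin(np.linalg.norm(per)/.035))
E
```

```text
elbow [0.6044 0.1834 0.0979]
nutdisk [0.6256 0.1775 0.0959]
nutcap [0.6372 0.1733 0.105 ]
[0.6042425  0.18314575 0.09787759] [0.63732432 0.17214697 0.09587391] handle 152.32975502883886 151.98925672763372 head 161.6094779313142 160.14916776951918 0.16196171832091913 0.03486230117680764
perp dist nut to handle line 0.0047686682577794196 bend 0.13667276248631724
perp dist nut to handle line 0.0038128865018940625 bend 0.10915625295473992
```

```bash
python3 - <<'E'
from h import *
crop('pics/w10.npz','pics/w10d.png',340,90,510,180,4.7)
crop('pics/w19.npz','pics/w19d.png',250,75,420,165,4.7)
crop('pics/w18.npz','pics/w18d.png',230,10,400,100,4.7)
E
```

```text
(no output)
```

View pics/w10d.png

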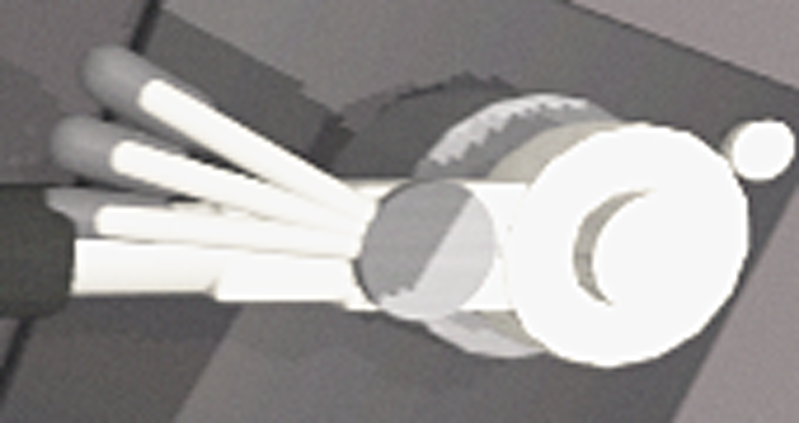

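View pics/w19d.png

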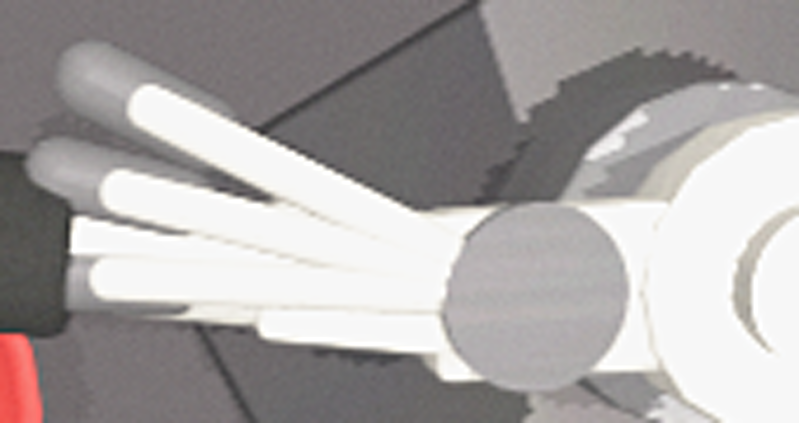

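```bash
python3 - <<'E'
from h import *
def run(n,off,rods,h,hs):
    z=load(f'pics/{n}.npz');C=cloud(z);g=lambda p:(off[0]+p[0]/4.7,off[1]+p[1]/4.7)
    A=lambda a,b:np.degrees(np.arctan2(*(a-b)[[1,0]]))%360
    ha=None
    for s in hs:
        a,b=[atz(z,*h(p),.085) for p in s];print(n,'handle',A(a,b).round(2));H=A(a,b)
    for r in rods:
        mid=[np.array(r[0])*(1-t)+np.array(r[1])*t for t in(.2,.35,.5)]
        zz=np.median([C[int(round(g(m)[1])),int(round(g(m)[0])),2] for m in mid])
        a,b=[atz(z,*g(p),zz) for p in r];print('  rod z',zz.round(4),A(a,b).round(2),'handle-rod rad',np.radians(H-A(a,b)).round(3),np.linalg.norm(a-b).round(4))
run('w10',(340,90),[((105,218),(350,239)),((120,156),(345,220)),((150,95),(360,208))],lambda p:(230+p[0]/2.7,90+p[1]/2.7),[((35,148),(335,145))])
run('w19',(250,75),[((100,278),(430,286)),((110,188),(400,254)),((140,103),(430,228))],lambda p:(60+p[0]/2,60+p[1]/2),[((150,112.5),(400,133.5))])
E
```

```text
w10 handle 206.67
  rod z 0.0961 201.3 handle-rod rad 0.094 0.0428
  rod z 0.0972 190.87 handle-rod rad 0.276 0.0409
  rod z 0.0957 179.55 handle-rod rad 0.473 0.0421
w19 handle 152.33
  rod z 0.0965 155.67 handle-rod rad -0.058 0.0425
  rod z 0.0962 144.58 handle-rod rad 0.135 0.038
  rod z 0.0963 134.64 handle-rod rad 0.309 0.04
```

```bash
python3 - <<'E'
from h import *
def line(n,p,q,h=.085):
    z=load(f'pics/{n}.npz');a=atz(z,*p,h)[:2];b=atz(z,*q,h)[:2];d=(b-a)/np.linalg.norm(b-a);return a,d
def dist(L,t):
    a,d=L;m=np.array(t)-a;return d[0]*m[1]-d[1]*m[0]
def ang(L):return np.degrees(np.arctan2(-L[1][1],-L[1][0]))%360
c=lambda u,v:(140+u/1.9,140+v/1.9)
L13=line('w13',c(110,193),c(410,194.5));L14=line('w14',c(100,204.5),c(410,193.5));L15=line('w15',c(110,192.5),c(410,200))
L16=line('w16',c(110,176),c(400,207.5))
L19=line('w19',(60+150/2,60+112.5/2),(60+400/2,60+133.5/2))
L18=line('w17',(210+40/2.7,30+106.5/2.7),(210+348/2.7,30+130.5/2.7))
for n,L,t in(('13',L13,(.4899,.1776)),('14',L14,(.4921,.2013)),('15',L15,(.4938,.207)),('16',L16,(.4975,.2136)),('17',L18,(.4975,.2136)),('19',L19,(.4975,.2136))):
    print(n,ang(L).round(2),'tcp-handle',(dist(L,t)*1e3).round(2),'nut-handle',(dist(L,(.6365,.1715))*1e3).round(2))
E
```

```text
13 168.92 tcp-handle -22.12 nut-handle 0.07
14 159.99 tcp-handle -21.82 nut-handle -0.41
15 156.29 tcp-handle -22.05 nut-handle 2.81
16 150.64 tcp-handle -22.09 nut-handle 9.37
17 152.51 tcp-handle -23.45 nut-handle 3.37
19 152.33 tcp-handle -23.45 nut-handle 3.81
```

```bash
python3 go.py .4895 .2012 .15 62.4
```

```text
t 19.6 pos [0.5374 0.1511 0.1584] yaw 66.9 zax [-0.0146  0.0121 -0.9998] F [0.6 0.5 0.6] grip -0.003
units [ 0.681 -1.589  0.243] turn 0.751
```

```bash
python3 -m pendant '[[0.3,-0.7,0,0.4,1],[0.65,-1.5,0.1,0.75,1],[0.68,-1.6,0.2,0.75,1],[0.68,-1.6,0.2,0.75,1]]'; python3 go.py .4895 .2012 .064 62.4
```

```text
clock: 20.1
position: [0.4899, 0.2014, 0.1528]
ee_rot: [0.855, 0.518, -0.002, -0.009]
ft_force: [0.3, -0.0, 0.3]
grip_width: -0.003
t 20.1 pos [0.4899 0.2014 0.1528] yaw 62.45 zax [-0.0129  0.0136 -0.9998] F [ 0.3 -0.   0.3] grip -0.003
units [-0.022  0.033  2.22 ] turn 0.008
```

```bash
python3 -m pendant '[[-0.02,0.03,0.8,0,1],[-0.02,0.03,1.6,0,1],[-0.02,0.03,2.2,0,1],[-0.02,0.03,2.2,0,1]]'; python3 -c "
from h import *
snap('wrist','w20')"; python3 go.py .4965 .2145 .064 62.4
```

```text
clock: 20.6
position: [0.4893, 0.1999, 0.0639]
ee_rot: [0.856, 0.517, -0.003, -0.009]
ft_force: [0.3, -0.3, 0.3]
grip_width: -0.003
t 20.65 pos [0.49   0.2003 0.065 ] yaw 62.32 zax [-0.013   0.0124 -0.9998] F [ 0.4 -0.6  0.2] grip 0.002
units [ 0.389 -0.02   0.027] turn -0.013
```

View pics/w20.png

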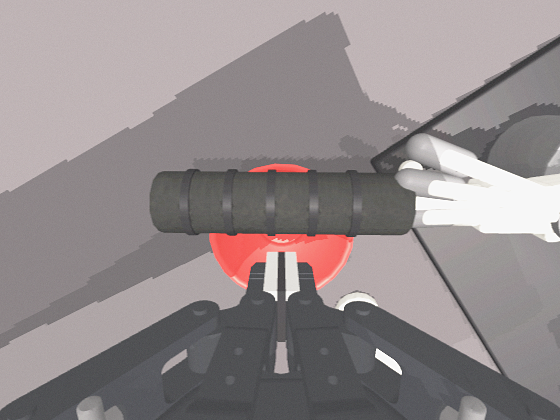

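```bash
for i in 1; do python3 -m pendant '[[0.2,0,0,0,1],[0.34,-0.02,0.02,0,1],[0.34,-0.02,0.02,0,1]]'; python3 -m pendant '[[0.03,0,0,0,1],[0.03,0,0,0,1]]'; python3 -m pendant '[[0.03,0,0,0,1],[0.03,0,0,0,1]]';done; python3 go.py
```

```text
clock: 21.02
position: [0.4952, 0.215, 0.0644]
ee_rot: [0.855, 0.519, -0.002, -0.009]
ft_force: [-1.3, -0.5, -0.4]
grip_width: 0.001
clock: 21.28
position: [0.4954, 0.2152, 0.064]
ee_rot: [0.855, 0.518, -0.002, -0.009]
ft_force: [-0.4, -0.3, 0.1]
grip_width: 0.006
clock: 21.52
position: [0.496, 0.2164, 0.064]
ee_rot: [0.855, 0.518, -0.002, -0.009]
ft_force: [-0.5, -0.3, -0.2]
grip_width: -0.0
t 21.52 pos [0.496  0.2164 0.064 ] yaw 62.44 zax [-0.013   0.0134 -0.9998] F [-0.5 -0.3 -0.2] grip -0.0
```

```bash
python3 -c "
from h import *
snap('wrist','w21');crop('pics/w21.npz','pics/w21c.png',140,140,560,300,1.9)"
```

```text
(no output)
```

View pics/w21c.png

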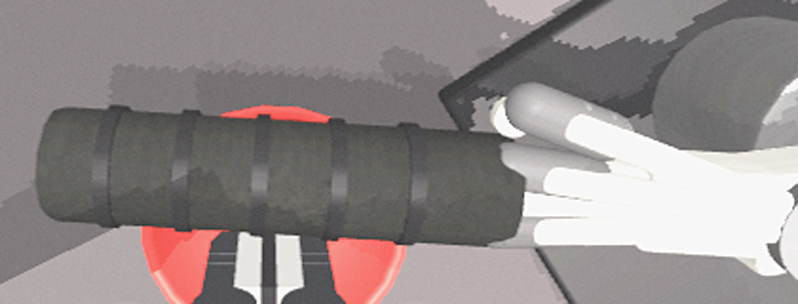

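```bash
python3 - <<'E'
from h import *
crop('pics/w21.npz','pics/w21d.png',340,170,560,290,3.6)
crop('pics/w20.npz','pics/w20d.png',340,120,560,240,3.6)
def line(n,p,q,h=.085):
    z=load(f'pics/{n}.npz');a=atz(z,*p,h)[:2];b=atz(z,*q,h)[:2];d=(b-a)/np.linalg.norm(b-a);return a,d
def dist(L,t):
    a,d=L;m=np.array(t)-a;return d[0]*m[1]-d[1]*m[0]
def ang(L):return np.degrees(np.arctan2(-L[1][1],-L[1][0]))%360
c=lambda u,v:(140+u/1.9,140+v/1.9)
for n,L,t in(('20',line('w20',(190,202.5),(352,203.5)),(.49,.2003)),('21',line('w21',c(110,164.5),c(410,184)),(.496,.2164))):
    print(n,ang(L).round(2),'tcp-handle',(dist(L,t)*1e3).round(2),'nut',(dist(L,(.6365,.1715))*1e3).round(2))
E
```

```text
20 152.23 tcp-handle -38.14 nut 4.63
21 148.83 tcp-handle -26.73 nut 7.57
```

View pics/w21d.png

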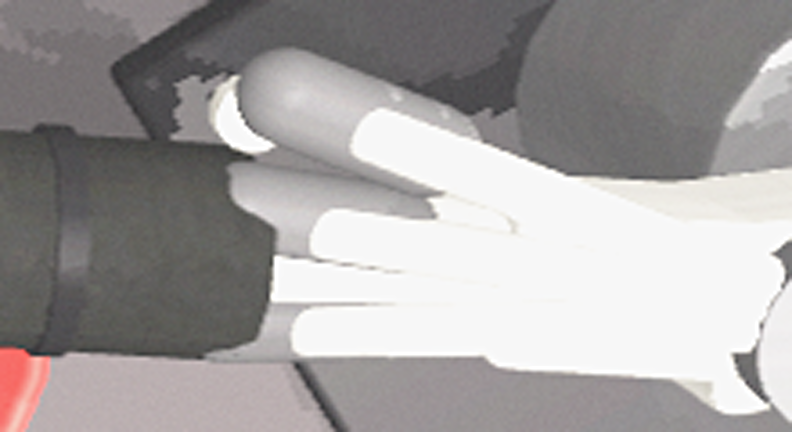

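View pics/w20d.png

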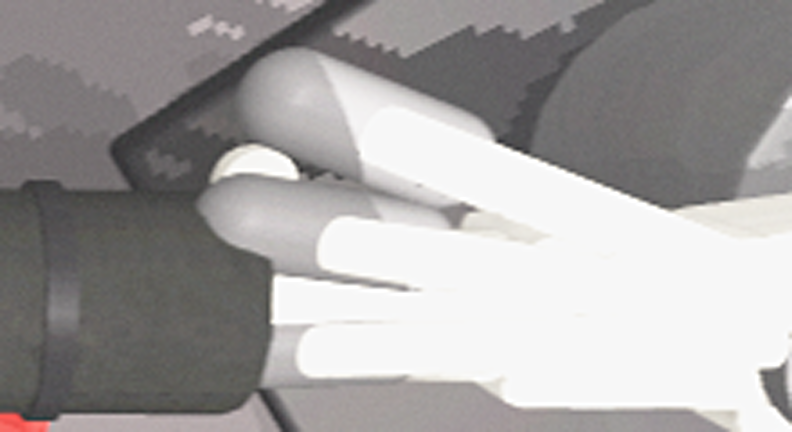

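The nudge made the handle spring on by itself. It is now 4.6 mm clear of the finger and midway between the 0.1 and 0.3 marker rods, which puts it at the 0.2 notch. I'll back off and check everything.

```bash
python3 -m pendant '[[-0.3,0,0,0,1],[-0.8,0,0,0,1],[-0.8,0,-1,0,1],[-0.8,0,-2.5,0,1],[-0.8,0,-3.5,0,1]]'; python3 -m pendant '[[-1.2,0.5,-0.4,-0.7,1],[-1.2,1.0,-0.4,-0.7,1],[-1.2,1.0,-0.4,-0.7,1]]'; python3 go.py; python3 -c "
from h import *
snap('wrist','w22');snap('scene','s22');crop('pics/s22.npz','pics/s22c.png',200,150,410,310,3.7)"
```

```text
clock: 22.2
position: [0.4831, 0.1849, 0.2055]
ee_rot: [0.855, 0.518, -0.002, -0.009]
ft_force: [0.4, 1.2, -0.5]
grip_width: -0.001
clock: 22.58
position: [0.4966, 0.1233, 0.2189]
ee_rot: [0.836, 0.548, -0.001, -0.01]
ft_force: [-0.1, 0.9, 0.3]
grip_width: 0.001
t 22.57 pos [0.4966 0.1233 0.2189] yaw 66.47 zax [-0.013   0.0155 -0.9998] F [-0.1  0.9  0.3] grip 0.001
```

View pics/w22.png

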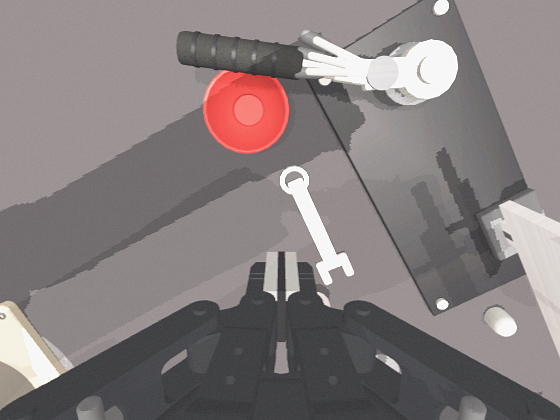

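View pics/s22c.png

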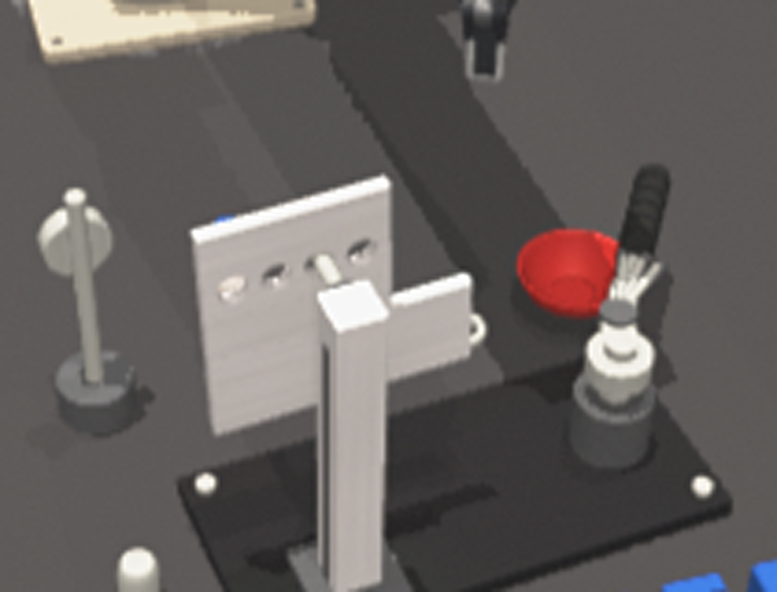

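```bash
python3 - <<'E'
from h import *
crop('pics/w22.npz','pics/w22c.png',170,10,470,130,2.6)
a=load('pics/t10.npz') # before
z=load('pics/w22.npz')
s0=load('pics/s9.npz')['p'].astype(int);s1=load('pics/s22.npz')['p'].astype(int)
d=np.abs(s0-s1).sum(2);print('plate region diff',d[205:270,250:330].mean(),'rack',d[200:300,95:200].mean())
E
```

```text
plate region diff 29.568653846153847 rack 10.630095238095238
```

View pics/w22c.png

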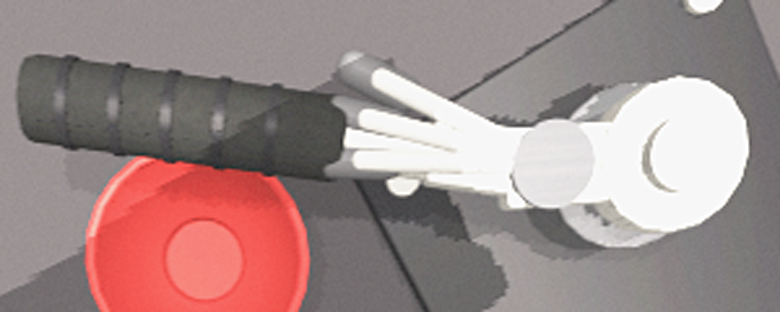

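```bash
python3 -c "
from workcell import hand_in;print(hand_in())"
```

```text
the job is handed in; nothing more can be done
None
```

I handed the job in at about 22.7 s: the L-plate hangs on the rig's pin and the nut is tightened to the wrench's first click. I had no verdict back.

- **Plate:** It hangs by hole 3 (-12.5 mm), the hole closest to its centre of mass, which I worked out at -12.0 mm. The last scene picture shows the pin through hole 3 and the plate level, clear of the gripper.
- **Wrench:** I pushed the handle clockwise with the closed fingers until the nut was tight and the elbow gave way.
    - **First release:** It gave way at about 29 N, not the 11 N stated; I found no second contact to explain the difference. The handle then rested at a bend of about 0.15 rad, short of the notch.
    - **After a nudge:** I pushed again very lightly, with almost no force. The handle then sprang ahead of the finger by itself, to about 0.20–0.21 rad measured against the marker rods (limit 0.26).
- **Other things on the bench:** In the last views the bowl, spanner, gauge stand and socket look undisturbed. I did not measure each one, and the other small items were not checked individually. A simple picture comparison of the plate and rack areas was inconclusive, because the arm's shadow had moved. The robot was clear of everything at hand-in.

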